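# Tighten and lock the retaining rings of a sled of window cells

## Task

Tighten the brass retaining ring of every window cell on the sled fully home with the two-pin spanner (clockwise, until its white line meets the line on the block), and lock each tightened ring by sliding the sled until that cell's lock pin stands under the press tip and pressing the pin flush with the palm press - never before its ring is home. At the end the spanner stands upright in its stand again and the sled is back against the end stop with all cells seated in it. Turn and press only with the spanner and the press, keeping the fingers off the cells, and leave the bottle, caliper and tape where they are.

Things in the scene. Friction and masses are not known exactly. Their poses are not given: they have to be found in the camera images.
- fixture: fixed slideway: steel base 540 x 100 x 10 mm, two rails (tops 26 mm up). Origin: centre of its underside. x runs along the slideway to the press end (robot's right), y away from the robot. End stop: at the other end, face at x = -260 mm. The grey press frame stands on a foot at x = 55 to 145, y = 50 to 116 mm; its arm reaches over the slideway to y = 5 mm, 74 to 117 mm above the bench
- press_tip (a point): centre of the flat steel tip, diameter 7 mm, under the press plunger: at rest at fixture x = 100, y = 22 mm, 58 mm above the bench, 6 mm above a proud lock pin. The plunger moves only straight down, at most 15 mm; its spring lifts it again
- press_knob (a point): top centre of the plunger's red palm knob, diameter 39 mm, 96 mm above the tip; push it straight down from above with closed fingers. When the knob is 10 mm down, a lock pin under the tip is flush; this takes 8 to 14 N
- sled: grey sled 280 x 78 x 19 mm, sliding in the slideway with 1.5 mm side play, 0.6 to 1 kg loaded. Origin: centre of its underside, 10 mm above the bench; axes as the fixture's. Pockets for cells at x = -40, 30, 100 mm, floor 6 mm up. Black finger post at x = -110 mm, 24 (x) x 16 (y) mm, top 57 mm above the origin: grip it along y, about 45 mm up. Against the end stop: fixture x = -120 mm
- spanner: two-pin spanner, upright, 80 mm tall, 0.12 kg. Origin: midway between its pin tips. Two round-nosed pins, diameter 5.5, 16 mm long, at x = +20 and -20 mm; steel bar 54 x 20 mm at z = 16 to 26 mm; yellow handle 30 (x) x 16 (y) mm at z = 36 to 80 mm: grip it along y, firmly (about 40 N)
- stand_seat (a point): where the origin of the parked spanner lies, 4 mm above the bench, in its black stand (96 x 52 x 20 mm, fixed). The stand's slot, 50 x 9 mm along this frame's x axis, takes both pins; the spanner's bar then rests on the stand's top, either way round
- cell1: window cell (2 or 3 of them are there): dark square block 62 x 62 x 32 mm with a glass window, standing in a sled pocket with 1 mm play. Origin: centre of the underside, 16 mm above the bench; axes as the sled's. A white line on its top at -y (robot's side) shows where the ring's white line must come
- ring1 (a joint): angle (rad) by which the brass ring of cell1 is short of home. Turned clockwise seen from above it tightens and this falls to 0, a hard stop, where the white lines meet. Stiff: takes 0.06 N m and stays where it is left
- ring1_mid (a point): centre of the top of the ring (outer diameter 53, bore 26 mm), sunk 3 mm below the block's top, 45 mm above the bench. Turns with the ring: its two round holes are at x = +20 and -20 mm of this frame, 8.5 mm wide, 7 mm deep: pin tips that are fully in rest 38 mm above the bench. Its white line is at -y
- lock1 (a joint): how far (m) the steel lock pin of cell1 is pressed in: 0 = head 4 mm proud of the block's top, 0.004 = flush, clamping the ring's edge. It takes 6 N and stays where it is left
- lock1_top (a point): centre of the top of that pin's head, diameter 11 mm, at x = +22, y = +22 mm of cell1. It passes right under the press tip as the sled slides, and is pressed if it stands within 4 mm of the tip
- cell2: window cell like cell1
- ring2 (a joint): the same for cell2
- ring2_mid (a point): the same for cell2
- lock2 (a joint): the same for cell2
- lock2_top (a point): the same for cell2
- cell3: window cell like cell1
- ring3 (a joint): the same for cell3
- ring3_mid (a point): the same for cell3
- lock3 (a joint): the same for cell3
- lock3_top (a point): the same for cell3
- glue_bottle: white glue bottle with a red spout, 36 mm wide, 112 mm tall, standing behind the work; origin: centre of its underside; leave alone
- caliper: digital caliper, 200 mm long, lying behind the work; origin: centre of its underside; leave alone
- tape_roll: roll of brown tape, 93 mm wide, 48 mm high, lying behind the work on the left; origin: centre of its underside; leave alone
There are look-alikes about, which are no part of the job. What is shaped like the spanner but blue is not meant.

How it is judged (in metres and radians):
On the way, in this order (a step that is already met when the one before it is completed fails the run):
1. every ring has been turned home (value of joint each of ring1, ring2, ring3 below 0.1 rad), for 0.2 s.
2. every lock pin has been pressed flush (value of joint each of lock1, lock2, lock3 above 0.003 m), for 0.2 s.
At the end, for the whole second after the job is handed in: rings within 0.10 rad of home; lock pins within 1 mm of flush; spanner upright in its stand (6 mm, 0.12 rad); sled flat and within 8 mm of the end stop; cells flat in their pockets (3 mm); all at rest (all of step 1 and all of step 2 and distance between spanner and stand_seat below 0.006 m and angle between spanner's own z axis and vertical below 0.12 rad and x of sled in the frame of fixture below -0.112 m and z of sled in the frame of fixture below 0.013 m and z of each of cell1, cell2, cell3 in the frame of sled below 0.009 m and angle between each of cell1, cell2, cell3's own z axis and vertical below 0.08 rad and linear speed of each of sled, spanner below 0.02 m/s); the robot touches nothing.
It fails at once if a lock pin is pressed in while its ring is not home ((value of joint lock1 above 0.0015 m and value of joint ring1 above 0.15 rad) or (value of joint lock2 above 0.0015 m and value of joint ring2 above 0.15 rad) or (value of joint lock3 above 0.0015 m and value of joint ring3 above 0.15 rad)).
It fails at once if a lock pin is pushed in away from the press ((velocity of joint lock1 above 0.005 m/s and horizontal distance between lock1_top and press_tip above 0.015 m) or (velocity of joint lock2 above 0.005 m/s and horizontal distance between lock2_top and press_tip above 0.015 m) or (velocity of joint lock3 above 0.005 m/s and horizontal distance between lock3_top and press_tip above 0.015 m)).
It fails at once if the fingers push on a cell, its ring or its lock pin (contact force between the fingers and cell1 above 4 N or contact force between the fingers and cell2 above 4 N or contact force between the fingers and cell3 above 4 N).
It fails at once if the bottle, caliper or tape is moved by more than 30 mm (distance of any of glue_bottle, caliper, tape_roll from where it was at the start of the episode above 0.03 m).
Of cell1, cell2, cell3 only 2 to 3 are there at a start; the rules pass over those that are not, and their reading is None.
At some moment in a run one of sled may be knocked a few centimetres aside while the robot is not near it.
It also fails if it takes over 210 s, if anything falls off the work surface, if the arm or the gripper's body presses on something with over 40 N, if the wrist force passes 120 N, or if a joint passes its speed limit or range.

## Robot

A 6-joint arm with a two-finger parallel gripper is mounted at the origin on a cart in front of the work surface, level with it; the furniture and walls round the work are solid. World frame = base frame: x ahead of the robot, y to its left, z up, the work surface at z = 0. Lengths are in mm, angles in degrees, forces in N, time in s.
With the tool pointing down it reaches from about 350 to 925 mm from the base axis. Payload 6.4 kg.
Tool frame: the origin (TCP) lies midway between the tips of the shut fingers; the grasp point (between the pads) lies 19 mm behind it (ctrl.tcp_to_grasp is the distance from the TCP to the grasp point, in mm); z points along the fingers, y is the line along which they close (so a half turn about z gives the same grasp; the last joint's range is limited). The gripper opens to 94 mm and grips with 3 to 60 N. Pads are 16 mm wide; open, the fingers measure 119 mm over their backs; the gripper's body (75 mm by 177 mm) begins 78 mm behind the grasp point.
Start: joints at [-79.475, 14.043, 89.255, -0, 76.702, -9.975], TCP at [227.645, -608.845, 205.455] pointing down, gripper open.
Joint ranges: [-179.41, 179.41], [-58.25, 129.5], [7.25, 145.43], [-54.29, 234.29], [11.92, 165.04], [-157.13, 157.13]. Speed limits (degrees/s): [147.25, 147.25, 180, 180, 180, 180].

## Interface

Orientations are given as a 3x3 rotation matrix whose columns are the frame's x, y, z axes.
In Python, from station import ctrl, get_image, camera_info, close_job gives the robot as it stands.
- The arm moves only by the tool play_rows, never from a script. Its argument "moves" is a list of rows, each a list of 7 numbers: the turn, a rotation vector about the tool's x, y, z in rad, then the shift along the tool's x, y, z in mm, then the opening, from -1 (shut) to 1 (fully open), so that 0 is half open. In form: [[wx, wy, wz, dx, dy, dz, fingers], ...]. A call has 1 to 12 rows; each row shifts and turns the commanded pose from where the row before left it, along the tool's axes as they then stand; what a row does not reach is not made up. A row lasts 1/10 s, in which the tool goes at most 50 mm and 8.59 degrees, less where a joint would pass 70% of its speed; a pose out of reach is approached as far as the arm can. A call with a gripper value outside its range is refused whole. The fingers move at their own pace and stop on an object; "newtons" is the grip in N (left out, the last holds). Time passes only in rows, so rows that do not move let the fingers close. It gives the time, the measured TCP pose, the force, the opening and the grip force at its end, in the units of the state.
- ctrl.sense(): the state, without advancing time (a new reading comes with each control period).
- get_image(name): name is "scene" or "top" or "wrist"; returns the picture (384x512x3 uint8, blue, green, red); there is no depth.
- camera_info(name): a dict with "vertical_fov" (degrees; the focal length in pixels is half the picture's height over the tangent of half this angle, whatever the lens; pixels are square), "cx", "cy" (the principal point, pixels), "D" ([k1, k2, p1, p2, k3] as OpenCV has them; the pictures are not rectified), "R" (3x3) and "t" (3): a world point X has camera coordinates R X + t; the wrist camera has in their place "tool_from_camera" (4x4, takes a point from camera to tool coordinates, whose origin is the TCP and whose axes are the flange's). Camera axes: x right, y down, z forward; pixel columns grow to the right and rows downward; lengths in mm; the calibration is good to about 2 mm. A picture is of the moment at which its call begins: read the wrist's pose just before it. camera_info takes no time and is no camera call.
- close_job(): hands the job in; it is judged then, once.
The state is a dict: "t": time; "joints": joint angles; "qvel": joint speeds; "joint_torque": joint torques, N m; "tcp_pos": TCP position; "eef_rot": TCP orientation; "ft_force": force on the tool from outside, world axes, zero at the start; "torque": the same for the moment, N m; "gripper_width": finger opening in mm; "finger_force": force on a finger pad.
Only numpy, scipy, OpenCV 4.12 (cv2) and the standard library are available. Lean on these libraries where they do the work, as an engineer would, in place of code of your own. Each camera call takes 0.05 s, during which the arm holds its last target. There are 200 camera calls.

## Working session

There is one attempt and no reset: what is moved stays moved. The work goes in short steps, Python scripts to look and compute and a tool call to move; the robot and the scene stay as the last step left them, time stands still between calls to the robot, and variables do not carry over. Pictures are saved under pics/ and viewed, at most 14 in all, crops included, and the job is handed in when it is done.

Besides the shell and the picture viewer there is one more tool, called after "Emit:" by a JSON object that holds its "op" and its "data", one argument or row to a line. play_rows: Moves the arm, as the interface text tells. Its arguments: {"type":"object","properties":{"moves":{"type":"array","items":{"type":"array","items":{"type":"number"}}},"newtons":{"type":"number"}},"required":["moves"]}

```bash
ls; mkdir -p pics; python3 - <<'E'
from station import *
import cv2,numpy as np
np.set_printoptions(precision=4,suppress=True)
for n in ["scene","top","wrist"]:
    cv2.imwrite(f"pics/{n}0.png",cv2.resize(get_image(n),(800,600),interpolation=cv2.INTER_CUBIC)); print(n,camera_info(n))
print(ctrl.sense())
E
```

```text
pics
scene {'vertical_fov': 43.9741744239285, 'cx': 253.6257298695749, 'cy': 197.7394231187041, 'D': array([-0.1301,  0.    ,  0.    ,  0.    ,  0.    ]), 'R': array([[-0.664 , -0.7476, -0.0123],
       [-0.38  ,  0.3516, -0.8556],
       [ 0.644 , -0.5634, -0.5175]]), 't': array([369.4973, 338.1909, 856.8243])}
top {'vertical_fov': 51.63273353342203, 'cx': 253.43172920756496, 'cy': 190.13528227839197, 'D': array([-0.0545,  0.    ,  0.    ,  0.    ,  0.    ]), 'R': array([[ 0.0075, -0.9998, -0.0182],
       [-0.9972, -0.0062, -0.0739],
       [ 0.0738,  0.0187, -0.9971]]), 't': array([ -26.7346,  593.4496, 1343.0833])}
wrist {'vertical_fov': 58.93070451746436, 'cx': 254.5922081249086, 'cy': 202.5544317759596, 'D': array([-0.0103,  0.    ,  0.    ,  0.    ,  0.    ]), 'tool_from_camera': array([[   0.0001,   -0.9657,   -0.2596,   75.8568],
       [   1.    ,    0.0002,   -0.0002,   -0.6985],
       [   0.0003,   -0.2596,    0.9657, -179.3052],
       [   0.    ,    0.    ,    0.    ,    1.    ]])}
{'t': 0.15, 'joints': array([-79.4762,  14.0733,  89.3074,   0.0016,  76.7011,  -9.975 ]), 'qvel': array([ 0.0967, -0.1251, -0.2548,  0.0125, -0.0792, -0.1267]), 'joint_torque': array([ -0.0006, -41.6266, -31.4982,   0.0685,   0.0316,  -0.0001]), 'tcp_pos': array([ 227.5543, -608.3915,  204.6311]), 'eef_rot': array([[ 0.9367,  0.3502, -0.0002],
       [ 0.3502, -0.9367,  0.0014],
       [ 0.0003, -0.0014, -1.    ]]), 'ft_force': array([-0.9567, -0.1014, -0.68  ]), 'torque': array([ 0.0153, -0.0125,  0.0242]), 'finger_force': 0.0, 'gripper_width': 94.14671362659634}
```

View pics/top0.png

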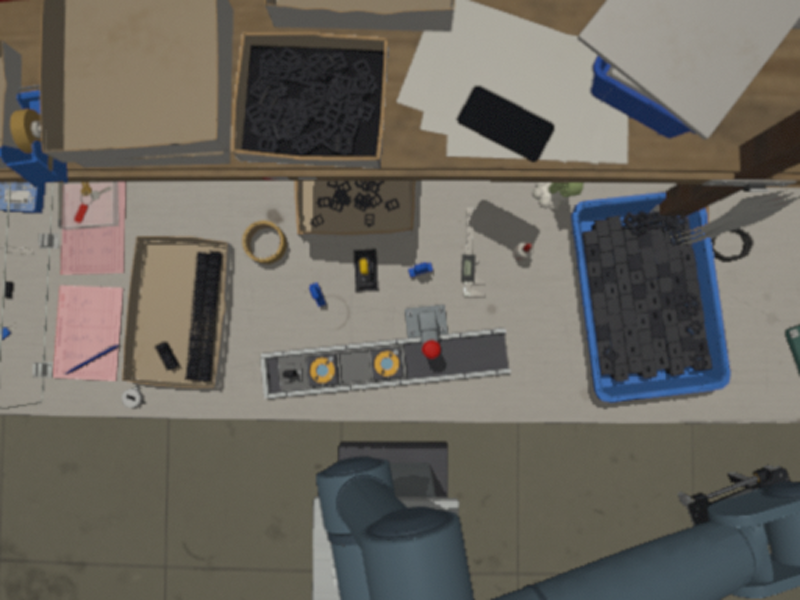

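View pics/scene0.png

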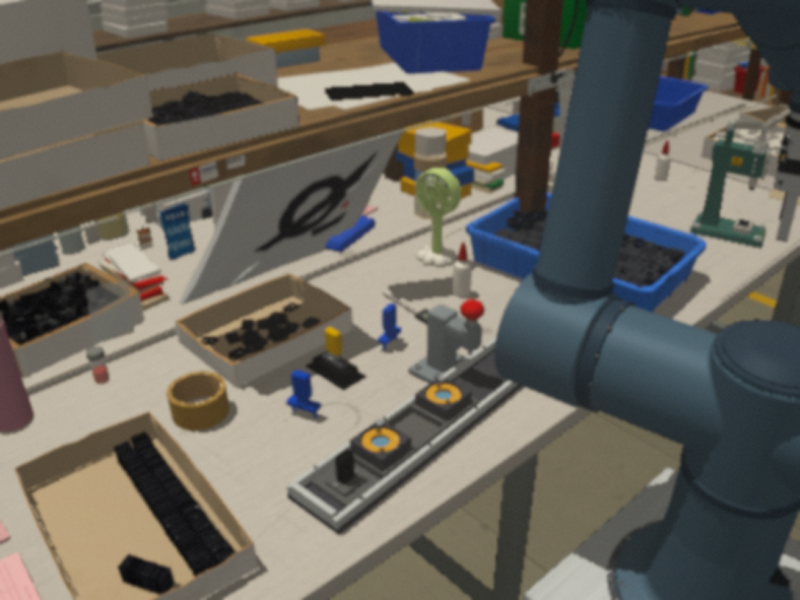

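The top view shows the slideway (800x600 px) with corners at (262,355), (506,331), (509,374) and (267,398). There are cells at (322,370) and (387,363), and the middle pocket is empty. The press knob is at (431,350), the post at (290,374), and the yellow spanner in its stand at (365,268). There are two blue look-alikes.

```bash
cat > h.py <<'E'
from station import *
import cv2,numpy as np
np.set_printoptions(precision=3,suppress=True)
def cam(name,s=None):
    c=camera_info(name); f=192/np.tan(np.radians(c["vertical_fov"]/2))
    K=np.array([[f,0,c["cx"]],[0,f,c["cy"]],[0,0,1]])
    if name=="wrist":
        T=np.eye(4);T[:3,:3]=s["eef_rot"];T[:3,3]=s["tcp_pos"];W=T@c["tool_from_camera"]
        R=W[:3,:3].T;t=-R@W[:3,3]
    else: R,t=c["R"],c["t"]
    return K,c["D"],R,t
def px2w(name,uv,z,s=None):
    K,D,R,t=cam(name,s)
    n=cv2.undistortPoints(np.array(uv,float).reshape(-1,1,2),K,D).reshape(-1,2)
    d=np.c_[n,np.ones(len(n))]@R; o=-R.T@t
    return o+d*((np.asarray(z)-o[2])/d[:,2])[:,None]
def w2px(name,X,s=None):
    K,D,R,t=cam(name,s)
    return cv2.projectPoints(np.array(X,float).reshape(-1,1,3),cv2.Rodrigues(R)[0],t,K,D)[0].reshape(-1,2)
def goto(target,yaw=None):
    """print tool-frame shift to world TCP target; yaw = desired world angle (deg) of tool x, tool pointing down"""
    s=ctrl.sense();R=s["eef_rot"];p=s["tcp_pos"]
    print("tcp",p,"yaw",np.degrees(np.arctan2(R[1,0],R[0,0])),"shift tool",R.T@(np.array(target)-p))
    if yaw is not None:
        c,q=np.cos(np.radians(yaw)),np.sin(np.radians(yaw))
        Rt=np.array([[c,q,0],[q,-c,0],[0,0,-1]])
        print("rotvec",cv2.Rodrigues(R.T@Rt)[0].ravel(), "shift in final frame",Rt.T@(np.array(target)-p))
E
python3 - <<'E'
from h import *
P=np.array([[262,355],[506,331],[509,374],[267,398],[322,370],[387,363],[431,350],[290,374],[365,268]])*.64
print(px2w("top",P,[26,26,26,26,45,45,154,67,84]))
E
```

```text
[[ 464.071  270.319   26.   ]
 [ 520.584 -263.396   26.   ]
 [ 427.274 -269.56    26.   ]
 [ 370.54   257.374   26.   ]
 [ 433.543  134.992   45.   ]
 [ 449.798   -4.858   45.   ]
 [ 479.548  -95.042  154.   ]
 [ 425.384  199.975   67.   ]
 [ 650.142   42.025   84.   ]]
```

Emit:
{"op": "play_rows", "data": {
  "moves": [
    [0,0,0.119,0,0,-18,1],
    [0,0,0.119,0,0,-18,1],
    [0,0,0.119,0,0,-18,1],
    [0,0,0,20,-40,0,1],
    [0,0,0,20,-40,0,1],
    [0,0,0,20,-40,0,1],
    [0,0,0,20,-40,0,1],
    [0,0,0,20,-40,0,1],
    [0,0,0,20,-40,0,1],
    [0,0,0,20,-40,0,1],
    [0,0,0,20,-40,0,1],
    [0,0,0,20,-40,0,1]
  ]
}}

```text
t: 1.35
tcp_pos: [407.7, -246.9, 259.3]
eef_rot: [[1.0, 0.0, 0.0], [0.0, -1.0, 0.0], [0.0, -0.0, -1.0]]
ft_force: [1.6, -0.2, 0.3]
gripper_width: 93.8
finger_force: 0.0
```

Emit:
{"op": "play_rows", "data": {
  "moves": [
    [0,0,0,15,-40,0,1],
    [0,0,0,15,-40,0,1],
    [0,0,0,15,-40,0,1],
    [0,0,0,15,-40,0,1],
    [0,0,0,15,-40,0,1],
    [0,0,0,15,-40,0,1],
    [0,0,0,0,0,0,1],
    [0,0,0,0,0,0,1]
  ]
}}

```text
t: 2.15
tcp_pos: [497.0, -7.9, 259.1]
eef_rot: [[1.0, 0.003, -0.001], [0.003, -1.0, -0.0], [-0.001, 0.0, -1.0]]
ft_force: [0.1, 0.3, 0.0]
gripper_width: 94.0
finger_force: 0.0
```

```bash
python3 - <<'E'
from h import *
s=ctrl.sense(); im=get_image("wrist"); cv2.imwrite("pics/w1raw.png",im)
cv2.imwrite("pics/w1.png",cv2.resize(im,(800,600),interpolation=cv2.INTER_CUBIC))
import pickle;pickle.dump(s,open("s1.pkl","wb"));print(s["tcp_pos"],s["joints"],s["t"]);goto([480,0,260],0)
E
```

```text
[496.991  -7.921 259.092] [-13.994  -9.414 107.808  -0.021  81.652  75.842] 2.15
tcp [496.908  -8.772 259.161] yaw 0.06219597679987492 shift tool [-16.899  -8.79   -0.828]
rotvec [0.    0.001 0.001] shift in final frame [-16.908  -8.772  -0.839]
```

View pics/w1.png

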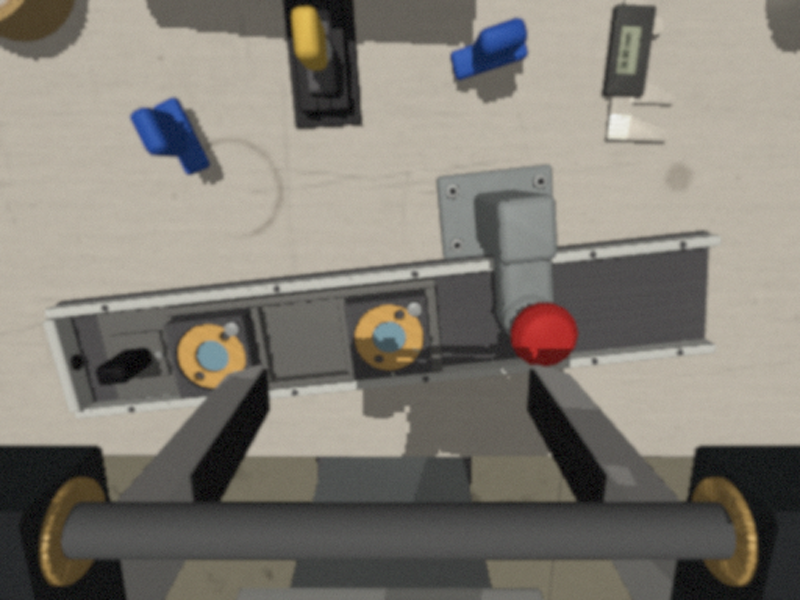

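The wrist view shows the slideway, the cells at about (213,355) and (390,336), the knob at (544,334) and the spanner at (310,40). I'll enlarge the rings and move closer to the spanner.

```bash
python3 - <<'E'
from h import *
import pickle;s=pickle.load(open("s1.pkl","rb"))
im=cv2.imread("pics/w1raw.png")
a=im[185:265,90:190];b=im[175:255,205:305]
cv2.imwrite("pics/rings.png",np.hstack([cv2.resize(x,(400,320),interpolation=cv2.INTER_CUBIC) for x in (a,b)]))
P=np.array([[717,238],[713,347],[50,312],[80,411],[544,330],[213,355],[390,336]])*.64
print(px2w("wrist",P,[26,26,26,26,154,45,45],s))
goto([600,42,200],0)
E
```

```text
[[ 525.334 -254.748   26.   ]
 [ 436.342 -265.659   26.   ]
 [ 464.349  273.248   26.   ]
 [ 377.567  262.287   26.   ]
 [ 488.432  -88.785  154.   ]
 [ 434.886  137.598   45.   ]
 [ 450.909   -1.127   45.   ]]
tcp [496.908  -8.772 259.161] yaw 0.06219597679987492 shift tool [103.188 -50.671  59.081]
rotvec [0.    0.001 0.001] shift in final frame [103.092 -50.772  59.161]
```

View pics/rings.png

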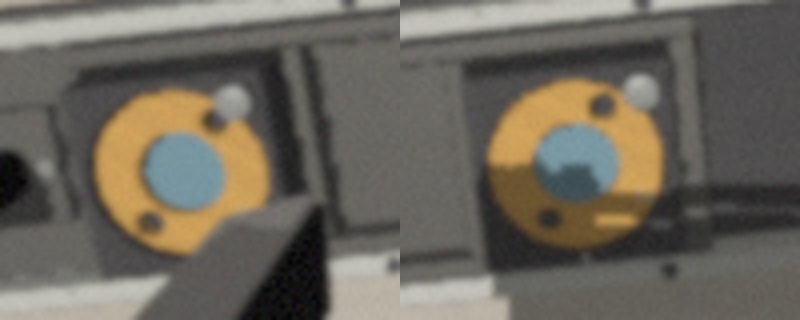

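Emit:
{"op": "play_rows", "data": {
  "moves": [
    [0,0,0,25,-13,0,1],
    [0,0,0,25,-13,0,1],
    [0,0,0,25,-13,0,1],
    [0,0,0,15,-10,-20,1],
    [0,0,0,0,0,0,1],
    [0,0,0,0,0,0,1]
  ]
}}

```text
t: 2.8
tcp_pos: [586.9, 39.1, 279.3]
eef_rot: [[1.0, -0.001, 0.0], [-0.001, -1.0, -0.0], [0.0, 0.0, -1.0]]
ft_force: [0.3, 0.9, 0.0]
gripper_width: 94.3
finger_force: 0.0
```

```bash
python3 - <<'E'
from h import *
s=ctrl.sense(); im=get_image("wrist"); cv2.imwrite("pics/w2raw.png",im)
cv2.imwrite("pics/w2.png",cv2.resize(im,(800,600),interpolation=cv2.INTER_CUBIC))
import pickle;pickle.dump(s,open("s2.pkl","wb"));print(s["tcp_pos"],s["joints"],s["t"])
E
```

```text
[586.868  39.125 279.336] [-7.213  2.788 94.048 -0.021 83.161 82.828] 2.8
```

View pics/w2.png

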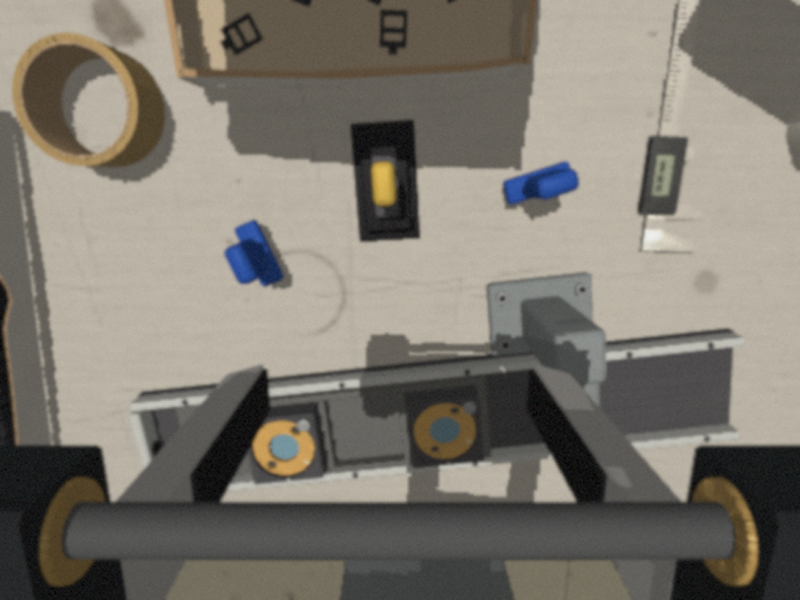

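The yellow spanner is upright in its stand at (384,183), with the stand outlined (352,122)-(415,120)-(420,238)-(361,241). I'll enlarge the rings and the spanner to read the ring lines and the handle angle.

```bash
python3 - <<'E'
from h import *
im=cv2.imread("pics/w2raw.png")
a=im[255:315,150:225];b=im[245:305,247:322];c=im[70:160,210:285]
g=lambda x:cv2.convertScaleAbs(x,alpha=1.3)
o=np.vstack([np.hstack([cv2.resize(g(x),(400,320),interpolation=cv2.INTER_CUBIC) for x in (a,b)])])
c=cv2.resize(c,(225,270),interpolation=cv2.INTER_CUBIC)
o=np.vstack([o,np.hstack([c,np.zeros((270,575,3),np.uint8)])]);cv2.imwrite("pics/z2.png",o)
E
```

```text
(no output)
```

View pics/z2.png

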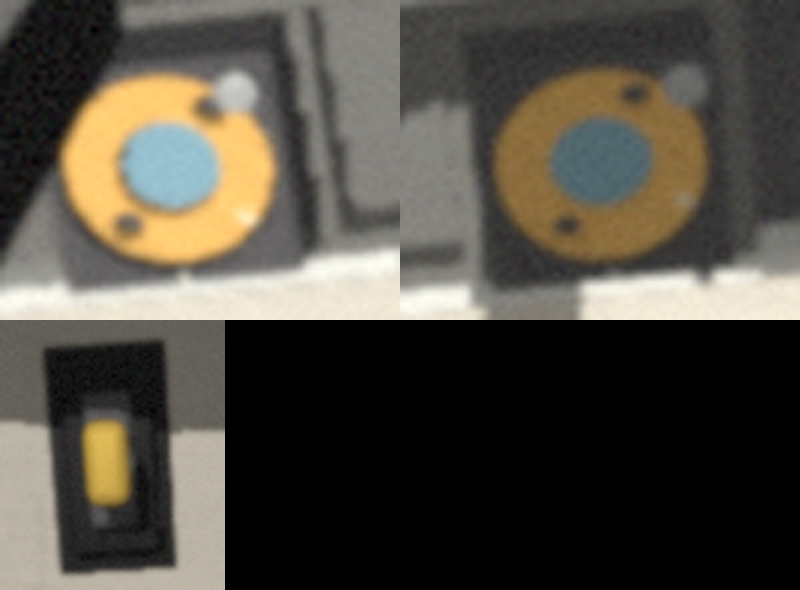

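The ring lines sit lower right, about 50-58° counter-clockwise of the block lines, so each ring needs about 55° clockwise. Next I'll compute the spanner pose.

```bash
python3 - <<'E'
from h import *
import pickle;s=pickle.load(open("s2.pkl","rb"))
print("spanner",px2w("wrist",[[245.7,117.3]],[84],s))
P=np.array([[352,124],[413,121],[419,237],[361,240]])*.64
st=px2w("wrist",P,[20]*4,s);print(st,st.mean(0))
d=st[0]+st[1]-st[2]-st[3];print("yaw",np.degrees(np.arctan2(d[1],d[0])))
def ci(c,ox,oy):return [(ox+p[0]*75/400,oy+p[1]*75/400) for p in c]
A=ci([(208,107),(127,225),(236,93),(168,168),(243,217)],150,255)
B=ci([(234,94),(167,226),(286,85),(202,161),(284,200)],247,245)
for q in (A,B):
    X=px2w("wrist",q,[43,43,52,45,45],s);print(X);d=X[0]-X[1];e=X[4]-X[3]
    print(np.degrees(np.arctan2(d[1],d[0])),np.degrees(np.arctan2(e[1],e[0])),np.linalg.norm(d),(X[0]+X[1])/2)
# colour centroid of spanner handle
im=cv2.imread("pics/w2raw.png");m=cv2.inRange(cv2.cvtColor(im,cv2.COLOR_BGR2HSV),(18,100,100),(32,255,255))[90:150,225:270]
print(cv2.minAreaRect(cv2.findNonZero(m)))
goto([650,42,140],5)
E
```

```text
spanner [[656.179  49.447  84.   ]]
[[700.079  75.649  20.   ]
 [702.255  28.057  20.   ]
 [612.187  22.516  20.   ]
 [609.755  70.268  20.   ]] [656.069  49.123  20.   ]
yaw 3.4648156040300377
[[449.753 128.254  43.   ]
 [416.382 150.818  43.   ]
 [458.15  119.25   52.   ]
 [433.771 138.852  45.   ]
 [419.879 120.477  45.   ]]
-34.06447291921797 -127.09005238377961 40.28340611629682 [433.067 139.536  43.   ]
[[467.896  -8.234  43.   ]
 [431.323   7.827  43.   ]
 [474.481 -19.802  52.   ]
 [450.551  -0.476  45.   ]
 [439.697 -21.434  45.   ]]
-23.709027443243393 -117.37784018033693 39.94438982735181 [449.609  -0.203  43.   ]
((19.5, 27.0), (28.0, 15.0), 90.0)
tcp [586.328  39.196 278.806] yaw -0.044888625998279544 shift tool [ 63.808  -2.878 138.742]
rotvec [ 0.     0.001 -0.088] shift in final frame [ 63.674   2.756 138.806]
```

Emit:
{"op": "play_rows", "data": {
  "moves": [
    [0,0,-0.146,0,0,0,1],
    [0,0,-0.146,0,0,0,1],
    [0,0,-0.146,0,0,0,1],
    [0,0,-0.146,0,0,0,1],
    [0,0,-0.146,0,0,0,1],
    [0,0,-0.146,0,0,0,1],
    [0,0,-0.146,0,0,0,1],
    [0,0,-0.146,0,0,0,1],
    [0,0,-0.146,0,0,0,1],
    [0,0,-0.146,0,0,0,1],
    [0,0,-0.146,0,0,0,1],
    [0,0,0,0,0,0,1]
  ]
}}

```text
t: 4.05
tcp_pos: [586.0, 39.6, 278.6]
eef_rot: [[-0.034, 0.999, -0.001], [0.999, 0.034, -0.0], [0.0, -0.001, -1.0]]
ft_force: [-0.4, -0.2, 0.7]
gripper_width: 94.2
finger_force: 0.0
```

Emit:
{"op": "play_rows", "data": {
  "moves": [
    [0,0,-0.146,0,0,0,1],
    [0,0,-0.146,0,0,0,1],
    [0,0,-0.146,0,0,0,1],
    [0,0,-0.146,0,0,0,1],
    [0,0,-0.146,0,0,0,1],
    [0,0,-0.146,0,0,0,1],
    [0,0,-0.146,0,0,0,1],
    [0,0,-0.146,0,0,0,1],
    [0,0,-0.146,0,0,0,1],
    [0,0,-0.146,0,0,0,1],
    [0,0,-0.143,0,0,0,1],
    [0,0,0,0,0,0,1]
  ]
}}

```text
t: 5.25
tcp_pos: [586.5, 39.9, 279.0]
eef_rot: [[-0.998, -0.064, -0.001], [-0.064, 0.998, 0.0], [0.001, 0.0, -1.0]]
ft_force: [0.3, -1.0, -0.3]
gripper_width: 93.9
finger_force: 0.0
```

```bash
python3 - <<'E'
from h import *
goto([656,49.3,150],183.5)
E
```

```text
tcp [586.453  39.893 278.963] yaw -176.3176561000932 shift tool [-70.105   4.912 128.911]
rotvec [ 0.    -0.001  0.003] shift in final frame [-69.992   5.144 128.963]
```

Emit:
{"op": "play_rows", "data": {
  "moves": [
    [0,0,0,-35,2.5,30,1],
    [0,0,0,-35,2.5,30,1],
    [0,0,0,0,0,35,1],
    [0,0,0,0,0,30,1],
    [0,0,0,0,0,0,1],
    [0,0,0,0,0,0,1]
  ]
}}

```text
t: 5.85
tcp_pos: [656.4, 49.9, 154.7]
eef_rot: [[-0.998, -0.065, -0.001], [-0.065, 0.998, 0.0], [0.001, 0.0, -1.0]]
ft_force: [0.8, -0.1, 0.5]
gripper_width: 93.8
finger_force: 0.0
```

```bash
python3 - <<'E'
from h import *
s=ctrl.sense(); im=get_image("wrist"); cv2.imwrite("pics/w3raw.png",im)
cv2.imwrite("pics/w3.png",cv2.resize(im,(800,600),interpolation=cv2.INTER_CUBIC))
import pickle;pickle.dump(s,open("s3.pkl","wb"));print(s["tcp_pos"],s["joints"],s["t"])
E
```

```text
[656.358  49.93  154.688] [ -5.498  17.773  90.207  -0.002  72.056 -99.227] 5.85
```

View pics/w3.png

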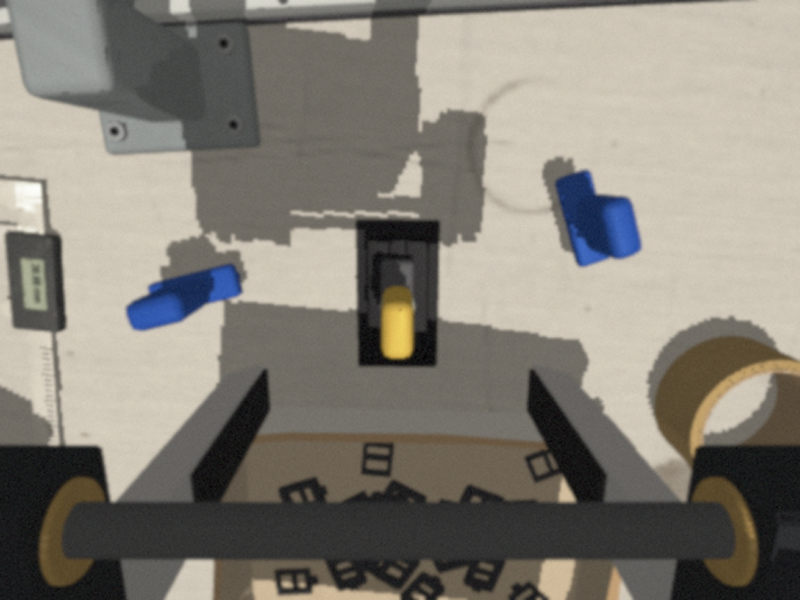

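```bash
python3 - <<'E'
from h import *
import pickle;s=pickle.load(open("s3.pkl","rb"))
P=np.array([[397,303],[398,358],[383,330],[413,330]])*.64
X=px2w("wrist",P,[84]*4,s);print(X,X.mean(0))
P=np.array([[357,222],[439,222],[436,365],[360,365]])*.64
st=px2w("wrist",P,[20]*4,s);d=st[0]+st[1]-st[2]-st[3];print(st.mean(0),"yaw",np.degrees(np.arctan2(d[1],d[0])))
goto([656,49.3,45],183.5)
E
```

```text
[[641.585  49.463  84.   ]
 [669.663  51.785  84.   ]
 [655.634  43.488  84.   ]
 [654.676  58.184  84.   ]] [655.39  50.73  84.  ]
[652.638  50.721  20.   ] yaw -176.25812207199004
tcp [657.367  49.883 156.341] yaw -176.23154519272103 shift tool [  1.667  -0.442 111.337]
rotvec [-0.     0.002  0.005] shift in final frame [  1.4    -0.498 111.341]
```

Emit:
{"op": "play_rows", "data": {
  "moves": [
    [0,0,0,0.5,0,35,1],
    [0,0,0,0.5,0,35,1],
    [0,0,0,0,0,25,1],
    [0,0,0,0,0,15,1],
    [0,0,0,0,0,0,-1],
    [0,0,0,0,0,0,-1],
    [0,0,0,0,0,0,-1],
    [0,0,0,0,0,0,-1],
    [0,0,0,0,0,0,-1],
    [0,0,0,0,0,0,-1],
    [0,0,0,0,0,0,-1],
    [0,0,0,0,0,0,-1]
  ],
  "newtons": 45
}}

```text
t: 7.1
tcp_pos: [655.6, 50.2, 44.5]
eef_rot: [[-0.998, -0.068, -0.0], [-0.068, 0.998, 0.0], [0.0, 0.0, -1.0]]
ft_force: [-0.3, -0.9, 0.4]
gripper_width: 33.3
finger_force: 0.0
```

```bash
python3 - <<'E'
from h import *
s=ctrl.sense();print(s)
E
```

```text
{'t': 7.1, 'joints': array([ -5.487,  25.231,  93.167,   0.003,  61.604, -99.394]), 'qvel': array([ 0.011,  0.042,  0.016, -0.125, -0.045, -0.004]), 'joint_torque': array([  0.003, -45.192, -27.423,  -0.025,   0.071,   0.   ]), 'tcp_pos': array([655.602,  50.157,  44.459]), 'eef_rot': array([[-0.998, -0.068, -0.   ],
       [-0.068,  0.998,  0.   ],
       [ 0.   ,  0.   , -1.   ]]), 'ft_force': array([-0.264, -0.883,  0.361]), 'torque': array([ 0.054, -0.182,  0.036]), 'finger_force': 0.0, 'gripper_width': 33.26037388221415}
```

Emit:
{"op": "play_rows", "data": {
  "moves": [
    [0,0,0,0,0,0,-1],
    [0,0,0,0,0,0,-1],
    [0,0,0,0,0,0,-1],
    [0,0,0,0,0,0,-1],
    [0,0,0,0,0,0,-1],
    [0,0,0,0,0,0,-1],
    [0,0,0,0,0,0,-1]
  ],
  "newtons": 45
}}

```text
t: 7.8
tcp_pos: [655.6, 50.1, 44.4]
eef_rot: [[-0.998, -0.068, -0.0], [-0.068, 0.998, -0.0], [0.0, -0.0, -1.0]]
ft_force: [0.2, 0.6, -1.4]
gripper_width: 15.9
finger_force: 45.0
```

```bash
python3 - <<'E'
from h import *
s=ctrl.sense();print(s)
E
```

```text
{'t': 7.8, 'joints': array([ -5.49 ,  25.238,  93.168,  -0.006,  61.598, -99.395]), 'qvel': array([-0.004, -0.041, -0.132,  0.076,  0.055, -0.012]), 'joint_torque': array([  0.24 , -45.437, -27.526,   0.056,   0.142,  -0.008]), 'tcp_pos': array([655.599,  50.084,  44.378]), 'eef_rot': array([[-0.998, -0.068, -0.   ],
       [-0.068,  0.998, -0.   ],
       [ 0.   , -0.   , -1.   ]]), 'ft_force': array([ 0.187,  0.555, -1.367]), 'torque': array([-0.017, -0.199, -0.027]), 'finger_force': 44.99907910823822, 'gripper_width': 15.901653211499758}
```

Emit:
{"op": "play_rows", "data": {
  "moves": [
    [0,0,0,0,0,-20,-1],
    [0,0,0,0,0,-30,-1],
    [0,0,0,0,0,-48,-1],
    [0,0,0,0,0,-48,-1],
    [0,0,0.132,0,0,0,-1],
    [0,0,0.132,0,0,0,-1],
    [0,0,0.132,0,0,0,-1],
    [0,0,0.132,0,0,0,-1],
    [0,0,0.132,0,0,0,-1],
    [0,0,0,38,-13,0,-1],
    [0,0,0,38,-13,0,-1],
    [0,0,0,38,-13,0,-1]
  ]
}}

```text
t: 9.0
tcp_pos: [537.6, 81.7, 189.8]
eef_rot: [[-0.83, 0.558, -0.001], [0.558, 0.83, 0.0], [0.001, -0.0, -1.0]]
ft_force: [0.1, 0.3, -1.0]
gripper_width: 16.0
finger_force: 45.0
```

Emit:
{"op": "play_rows", "data": {
  "moves": [
    [0,0,0,38,-13,0,-1],
    [0,0,0,0,0,0,-1],
    [0,0,0,0,0,0,-1],
    [0,0,0,0,0,0,-1]
  ]
}}

```text
t: 9.4
tcp_pos: [501.6, 91.5, 191.0]
eef_rot: [[-0.83, 0.558, 0.001], [0.558, 0.83, -0.0], [-0.001, 0.001, -1.0]]
ft_force: [-0.4, -0.1, -0.9]
gripper_width: 15.7
finger_force: 45.0
```

```bash
python3 - <<'E'
from h import *
s=ctrl.sense(); im=get_image("wrist"); cv2.imwrite("pics/w4raw.png",im)
cv2.imwrite("pics/w4.png",cv2.resize(im,(800,600),interpolation=cv2.INTER_CUBIC))
import pickle;pickle.dump(s,open("s4.pkl","wb"));print(s["tcp_pos"],s["joints"],s["t"],s["gripper_width"])
E
```

```text
[501.597  91.499 191.01 ] [ -2.419  -4.279 110.351  -0.002  73.853 -58.493] 9.4 15.707881108092192
```

View pics/w4.png

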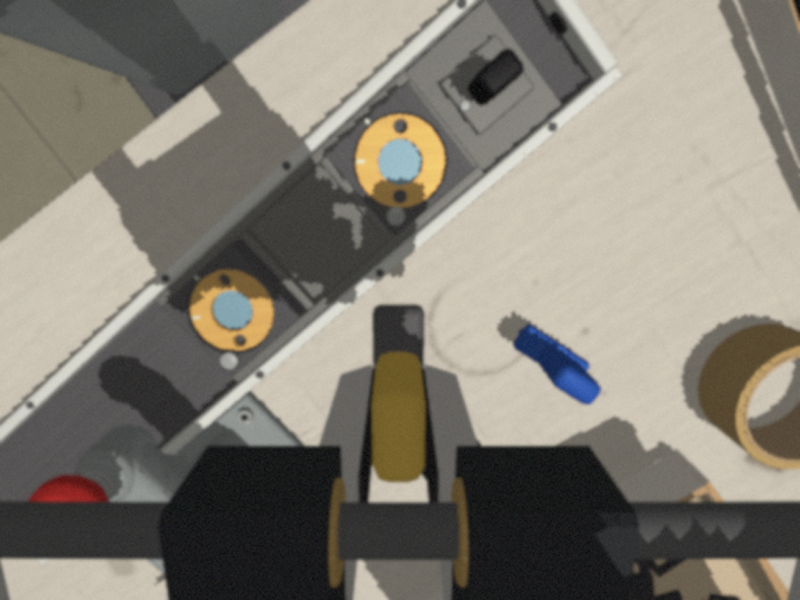

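```bash
cat > m.py <<'E'
from h import *
import pickle;s=pickle.load(open("s4.pkl","rb"))
for q in ([[401,126],[400,195],[400,160]],[[225,280],[240,341],[232,310]]):
    X=px2w("wrist",np.array(q)*.64,[42,42,45],s);d=X[0]-X[1]
    print(X,"mid",(X[0]+X[1])/2,np.degrees(np.arctan2(d[1],d[0])),np.linalg.norm(d))
im=cv2.imread("pics/w4raw.png");h=cv2.cvtColor(im,cv2.COLOR_BGR2HSV)
o=cv2.inRange(h,(10,110,50),(30,255,255))
for c,z in (((256,102),45),((148,198),45)):
    m=np.zeros_like(o);cv2.circle(m,c,36,255,-1);m&=o
    e=cv2.fitEllipse(cv2.convexHull(cv2.findNonZero(m)));print(e,px2w("wrist",[e[0]],[z],s))
E
python3 m.py
```

```text
[[418.004 151.119  42.   ]
 [450.391 128.686  42.   ]
 [433.59  139.94   45.   ]] mid [434.198 139.902  42.   ] 145.29089641692525 39.397109690427726
[[432.234   8.29   42.   ]
 [469.17   -8.916  42.   ]
 [449.882   0.994  45.   ]] mid [450.702  -0.313  42.   ] 155.02268035921043 40.74752376477029
((255.7137908935547, 102.33573150634766), (58.314781188964844, 60.150020599365234), 0.585110604763031) [[433.396 139.753  45.   ]]
((147.72926330566406, 198.32069396972656), (50.74053955078125, 55.26175308227539), 125.22586822509766) [[449.403   0.428  45.   ]]
```

```bash
python3 - <<'E'
from h import *
goto([433.4,139.7,98],145.6)
E
```

```text
tcp [501.704  91.427 190.917] yaw 146.06551746988754 shift tool [83.698  1.873 92.846]
rotvec [0.001 0.001 0.008] shift in final frame [83.631  1.241 92.917]
```

Emit:
{"op": "play_rows", "data": {
  "moves": [
    [0.001,0.001,0.008,0,0,0,-1],
    [0,0,0,28,0.4,20,-1],
    [0,0,0,28,0.4,25,-1],
    [0,0,0,27.6,0.4,25,-1],
    [0,0,0,0,0,15,-1],
    [0,0,0,0,0,8,-1],
    [0,0,0,0,0,0,-1],
    [0,0,0,0,0,0,-1],
    [0,0,0,0,0,0,-1]
  ]
}}

```text
t: 10.35
tcp_pos: [433.4, 139.7, 98.7]
eef_rot: [[-0.825, 0.565, 0.001], [0.565, 0.825, -0.0], [-0.001, 0.0, -1.0]]
ft_force: [0.6, 0.6, -0.9]
gripper_width: 15.9
finger_force: 45.0
```

```bash
python3 - <<'E'
from h import *
goto([433.4,139.7,78.4],145.6)
s=ctrl.sense(); im=get_image("wrist"); cv2.imwrite("pics/w5raw.png",im)
cv2.imwrite("pics/w5.png",cv2.resize(im[40:330,100:410],(800,748),interpolation=cv2.INTER_CUBIC)[0:600])
E
```

```text
tcp [433.405 139.689  98.71 ] yaw 145.58938124809816 shift tool [ 0.025 -0.001 20.31 ]
rotvec [ 0.     0.001 -0.   ] shift in final frame [ 0.01   0.006 20.31 ]
```

View pics/w5.png

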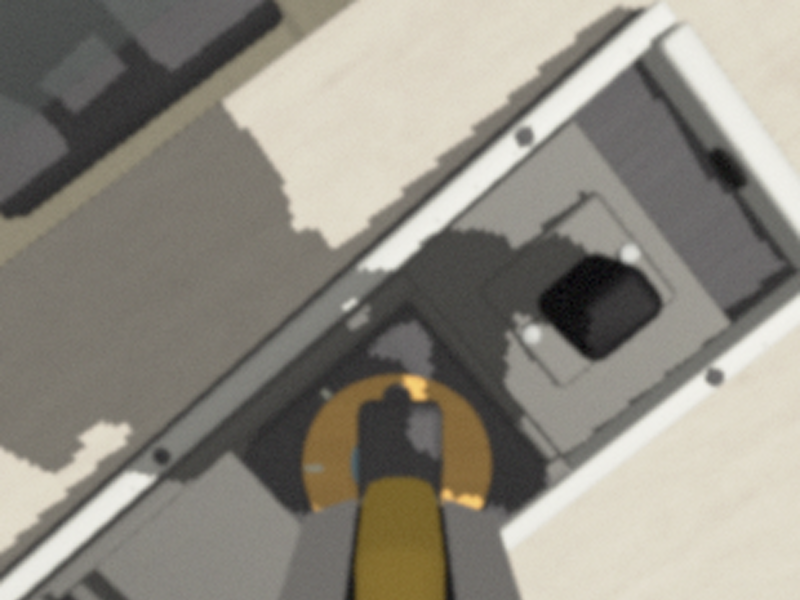

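Emit:
{"op": "play_rows", "data": {
  "moves": [
    [0,0,0,0,-0.3,4,-1],
    [0,0,0,0,0,4,-1],
    [0,0,0,0,0,3,-1],
    [0,0,0,0,0,2,-1],
    [0,0,0,0,0,2,-1],
    [0,0,0,0,0,1,-1],
    [0,0,0,0,0,1,-1],
    [0,0,0,0,0,0,-1]
  ]
}}

```text
t: 11.2
tcp_pos: [432.2, 139.6, 80.7]
eef_rot: [[-0.825, 0.564, -0.001], [0.564, 0.825, -0.0], [0.0, -0.001, -1.0]]
ft_force: [1.7, 0.0, -1.6]
gripper_width: 15.3
finger_force: 45.0
```

Emit:
{"op": "play_rows", "data": {
  "moves": [
    [0,0,0,0,0,1.5,-1],
    [0,0,0.07,0,0,0,-1],
    [0,0,0.1,0,0,0,-1],
    [0,0,0.1,0,0,0,-1],
    [0,0,0.1,0,0,0,-1],
    [0,0,0.1,0,0,0,-1],
    [0,0,0.1,0,0,0,-1],
    [0,0,0.1,0,0,0,-1],
    [0,0,0.1,0,0,0,-1],
    [0,0,0.07,0,0,0,-1],
    [0,0,0,0,0,0,-1]
  ]
}}

```text
t: 12.3
tcp_pos: [432.4, 139.9, 79.2]
eef_rot: [[-0.131, 0.991, 0.0], [0.991, 0.131, 0.001], [0.0, 0.0, -1.0]]
ft_force: [2.8, 1.1, -0.8]
gripper_width: 15.7
finger_force: 45.0
```

```bash
python3 - <<'E'
from h import *
goto([433.4,139.7,78.4],96.5)
s=ctrl.sense();print(s["ft_force"],s["torque"],s["joint_torque"],s["joints"])
E
```

```text
tcp [432.405 139.949  79.238] yaw 97.50819643964856 shift tool [-0.377  0.954  0.838]
rotvec [ 0.    -0.     0.018] shift in final frame [-0.36   0.961  0.838]
[ 2.798  1.14  -0.823] [ 0.207 -0.738  0.068] [ -0.103 -24.742 -26.187  -0.13    0.864   0.373] [  3.572  -3.478 122.428   0.032  61.036  -3.952]
```

Emit:
{"op": "play_rows", "data": {
  "moves": [
    [0,0,0.03,-0.3,0.5,0,-1],
    [0,0,0.03,0,0,0,-1],
    [0,0,0.03,0,0,0,-1],
    [0,0,0,0,0,0,-1],
    [0,0,0,0,0,0,-1]
  ]
}}

```text
t: 12.8
tcp_pos: [432.7, 139.8, 79.2]
eef_rot: [[-0.041, 0.999, -0.001], [0.999, 0.041, 0.001], [0.001, -0.001, -1.0]]
ft_force: [2.7, 3.2, -1.2]
gripper_width: 15.7
finger_force: 45.0
```

```bash
python3 - <<'E'
from h import *
goto([433.4,139.7,78.4],96.5)
s=ctrl.sense();print(s["ft_force"],s["torque"],s["joint_torque"],s["joints"])
E
```

```text
tcp [432.655 139.77   79.22 ] yaw 92.37836237983078 shift tool [-0.101  0.742  0.819]
rotvec [-0.001 -0.001 -0.072] shift in final frame [-0.154  0.732  0.82 ]
[ 2.688  3.175 -1.164] [ 0.601 -0.817  0.046] [ -0.826 -24.53  -25.786  -0.601   0.96    0.059] [  3.544  -3.418 122.373   0.037  61.076   1.147]
```

Emit:
{"op": "play_rows", "data": {
  "moves": [
    [0,0,0.03,0,0,0,-1],
    [0,0,0.03,0,0,0,-1],
    [0,0,0.02,0,0,0,-1],
    [0,0,0,0,0,0,-1],
    [0,0,0,0,0,0,-1]
  ]
}}

```text
t: 13.3
tcp_pos: [432.7, 139.6, 79.3]
eef_rot: [[0.038, 0.999, -0.0], [0.999, -0.038, 0.0], [0.0, -0.0, -1.0]]
ft_force: [3.4, 3.5, -1.6]
gripper_width: 15.8
finger_force: 45.0
```

```bash
python3 - <<'E'
from h import *
goto([433.4,139.7,78.4],96.5)
s=ctrl.sense();print(s["ft_force"],s["torque"],s["joint_torque"],s["joints"])
E
```

```text
tcp [432.749 139.6    79.257] yaw 87.81150292668529 shift tool [0.124 0.647 0.857]
rotvec [-0.    -0.    -0.152] shift in final frame [0.025 0.658 0.857]
[ 3.354  3.501 -1.586] [ 0.737 -1.01   0.347] [ -1.17  -24.363 -25.134  -0.623   1.331   0.316] [  3.539  -3.42  122.371   0.006  61.068   5.724]
```

Emit:
{"op": "play_rows", "data": {
  "moves": [
    [0,0,0.03,0,0,0,-1],
    [0,0,0,0,0,0,-1],
    [0,0,0,0,0,0,-1]
  ]
}}

```text
t: 13.6
tcp_pos: [432.6, 139.4, 79.2]
eef_rot: [[0.068, 0.998, -0.001], [0.998, -0.068, -0.0], [-0.0, -0.001, -1.0]]
ft_force: [4.2, 3.1, -0.8]
gripper_width: 15.8
finger_force: 45.1
```

```bash
python3 - <<'E'
from h import *
s=ctrl.sense();print(s["ft_force"],s["torque"],s["joint_torque"],s["joints"])
im=get_image("wrist"); cv2.imwrite("pics/w6raw.png",im)
cv2.imwrite("pics/w6.png",cv2.resize(im[130:290,150:360],(788,600),interpolation=cv2.INTER_CUBIC))
E
```

```text
[ 4.159  3.071 -0.795] [ 0.575 -0.999  0.56 ] [ -1.119 -24.13  -24.964  -0.312   1.274   0.559] [  3.531  -3.422 122.379  -0.025  61.089   7.421]
```

View pics/w6.png

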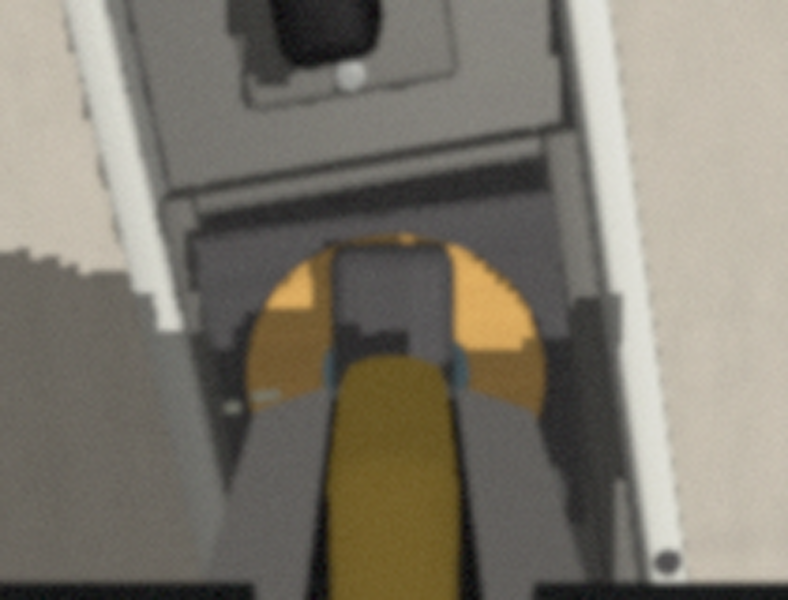

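The white lines of the ring (265,395) and the block (232,407) meet, and the torque climbs to 0.56 N m, so this ring is home. I'll back off and lift.

Emit:
{"op": "play_rows", "data": {
  "moves": [
    [0,0,-0.06,0,0,0,-1],
    [0,0,-0.05,0,0,0,-1],
    [0,0,0,0,0,-4,-1],
    [0,0,0,0,0,-6,-1],
    [0,0,0,0,0,-15,-1],
    [0,0,0,0,0,-20,-1],
    [0,0,0,0,0,-30,-1],
    [0,0,0,0,0,0,-1]
  ]
}}

```text
t: 14.45
tcp_pos: [434.4, 139.4, 157.9]
eef_rot: [[-0.04, 0.999, 0.005], [0.999, 0.04, -0.0], [-0.001, 0.004, -1.0]]
ft_force: [0.2, -0.0, -0.5]
gripper_width: 16.1
finger_force: 45.0
```

Emit:
{"op": "play_rows", "data": {
  "moves": [
    [0,0,-0.14,0,0,0,-1],
    [0,0,-0.14,0,0,0,-1],
    [0,0,-0.14,0,0,0,-1],
    [0,0,-0.14,0,0,0,-1],
    [0,0,-0.14,0,0,0,-1],
    [0,0,-0.14,0,0,0,-1],
    [0,0,-0.14,0,0,0,-1],
    [0,0,-0.12,0,0,0,-1],
    [0,0,0,0,0,0,-1],
    [0,0,0,0,0,0,-1]
  ]
}}

```text
t: 15.45
tcp_pos: [431.7, 139.3, 153.1]
eef_rot: [[-0.908, 0.419, -0.003], [0.419, 0.908, -0.001], [0.003, -0.002, -1.0]]
ft_force: [0.4, 1.1, -1.3]
gripper_width: 16.1
finger_force: 45.0
```

```bash
python3 - <<'E'
from h import *
goto([500,-32,155],155.6)
E
```

```text
tcp [431.652 139.31  153.15 ] yaw 155.20574408923153 shift tool [-133.883 -126.86    -1.988]
rotvec [-0.002 -0.003 -0.007] shift in final frame [-133.013 -127.775   -1.85 ]
```

Emit:
{"op": "play_rows", "data": {
  "moves": [
    [-0.002,-0.003,-0.007,0,0,-15,-1],
    [0,0,0,-27,-25,0,-1],
    [0,0,0,-27,-25,0,-1],
    [0,0,0,-27,-25,0,-1],
    [0,0,0,-27,-25,0,-1],
    [0,0,0,-25,-25,0,-1],
    [0,0,0,0,0,0,-1],
    [0,0,0,0,0,0,-1],
    [0,0,0,0,0,0,-1]
  ]
}}

```text
t: 16.35
tcp_pos: [502.2, -28.3, 169.4]
eef_rot: [[-0.912, 0.41, 0.002], [0.41, 0.912, 0.001], [-0.002, 0.001, -1.0]]
ft_force: [0.3, 0.4, -1.6]
gripper_width: 15.9
finger_force: 45.0
```

```bash
python3 - <<'E'
from h import *
s=ctrl.sense(); im=get_image("wrist"); cv2.imwrite("pics/w7raw.png",im)
cv2.imwrite("pics/w7.png",cv2.resize(im,(800,600),interpolation=cv2.INTER_CUBIC))
import pickle;pickle.dump(s,open("s7.pkl","wb"));print(s["tcp_pos"],s["joints"],s["t"],s["gripper_width"])
goto([449.7,0,98],155.6)
E
```

```text
[502.173 -28.284 169.445] [-16.199  -3.964 112.414   0.071  71.44  -82.014] 16.35 15.922290748418447
tcp [502.104 -28.074 169.339] yaw 155.83187160288327 shift tool [59.427  4.065 71.242]
rotvec [0.001 0.002 0.004] shift in final frame [59.321  3.918 71.339]
```

View pics/w7.png

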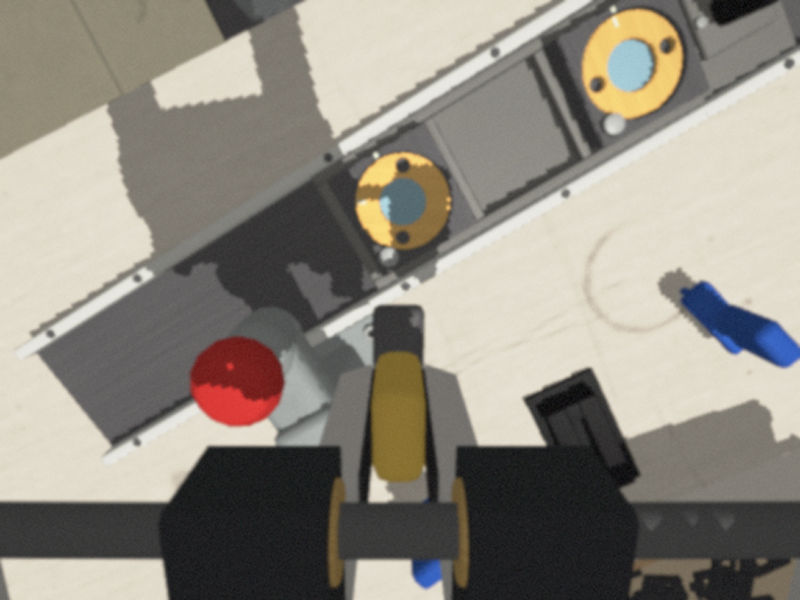

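Ring 1's line meets the block line at (615,17). The second ring has its centre at (403,201) and its holes at (402,166) and (402,237).

```bash
python3 - <<'E'
from h import *
import pickle;s=pickle.load(open("s7.pkl","rb"))
X=px2w("wrist",np.array([[402,166],[402,237],[403,201]])*.64,[42,42,45],s);d=X[0]-X[1]
print(X,"mid",(X[0]+X[1])/2,np.degrees(np.arctan2(d[1],d[0])),np.linalg.norm(d))
im=cv2.imread("pics/w7raw.png");o=cv2.inRange(cv2.cvtColor(im,cv2.COLOR_BGR2HSV),(10,100,50),(30,255,255))
m=np.zeros_like(o);cv2.circle(m,(258,128),40,255,-1);m&=o
e=cv2.fitEllipse(cv2.convexHull(cv2.findNonZero(m)));Y=px2w("wrist",[e[0]],[45],s);print(e,Y)
print("knob?",px2w("wrist",np.array([[237,381]])*.64,[154],s))
goto(list(Y[0][:2])+[98],155.6)
E
```

```text
[[430.965   7.468  42.   ]
 [466.874  -8.583  42.   ]
 [448.448   0.236  45.   ]] mid [448.92   -0.557  42.   ] 155.91616373771345 39.33284128279486
((257.1997375488281, 128.1593475341797), (61.32209777832031, 62.42151641845703), 16.349288940429688) [[447.814  -0.171  45.   ]]
knob? [[479.361 -86.318 154.   ]]
tcp [502.104 -28.074 169.339] yaw 155.83187160288327 shift tool [61.078  3.137 71.238]
rotvec [0.001 0.002 0.004] shift in final frame [60.968  2.983 71.339]
```

Emit:
{"op": "play_rows", "data": {
  "moves": [
    [0,0,0,20,1.1,10,-1],
    [0,0,0,20,1.1,20,-1],
    [0,0,0,20.2,1.1,20,-1],
    [0,0,0,0,0,15,-1],
    [0,0,0,0,0,6,-1],
    [0,0,0,0,0,0,-1],
    [0,0,0,0,0,0,-1],
    [0,0,0,0,0,0,-1]
  ]
}}

```text
t: 17.2
tcp_pos: [450.1, -1.5, 99.1]
eef_rot: [[-0.912, 0.41, 0.004], [0.41, 0.912, -0.0], [-0.004, 0.002, -1.0]]
ft_force: [-0.3, -0.1, -0.8]
gripper_width: 15.4
finger_force: 45.0
```

```bash
python3 - <<'E'
from h import *
goto([448.5,-0.2,78.4],155.8)
E
```

```text
tcp [450.059  -1.539  99.092] yaw 155.78043523972966 shift tool [ 2.049  0.551 20.686]
rotvec [ 0.002  0.004 -0.   ] shift in final frame [ 1.971  0.583 20.692]
```

Emit:
{"op": "play_rows", "data": {
  "moves": [
    [0.002,0.004,0,1.7,0.5,3,-1],
    [0,0,0,0,0,4,-1],
    [0,0,0,0,0,3,-1],
    [0,0,0,0,0,2,-1],
    [0,0,0,0,0,2,-1],
    [0,0,0,0,0,2,-1],
    [0,0,0,0,0,1.5,-1],
    [0,0,0,0,0,1.5,-1],
    [0,0,0,0,0,0,-1]
  ]
}}

```text
t: 18.1
tcp_pos: [447.6, -0.2, 78.8]
eef_rot: [[-0.912, 0.41, -0.003], [0.41, 0.912, 0.0], [0.003, -0.001, -1.0]]
ft_force: [0.1, -0.4, -1.5]
gripper_width: 15.6
finger_force: 45.0
```

Emit:
{"op": "play_rows", "data": {
  "moves": [
    [0,0,0.07,0,0,0,-1],
    [0,0,0.1,0,0,0,-1],
    [0,0,0.1,0,0,0,-1],
    [0,0,0.1,0,0,0,-1],
    [0,0,0.1,0,0,0,-1],
    [0,0,0.1,0,0,0,-1],
    [0,0,0.1,0,0,0,-1],
    [0,0,0.1,0,0,0,-1],
    [0,0,0.1,0,0,0,-1],
    [0,0,0.1,0,0,0,-1],
    [0,0,0.07,0,0,0,-1],
    [0,0,0,0,0,0,-1]
  ]
}}

```text
t: 19.3
tcp_pos: [448.0, -0.1, 79.1]
eef_rot: [[-0.108, 0.994, -0.001], [0.994, 0.108, 0.0], [0.0, -0.001, -1.0]]
ft_force: [0.4, 0.9, -2.8]
gripper_width: 16.2
finger_force: 45.0
```

Emit:
{"op": "play_rows", "data": {
  "moves": [
    [0,0,0.04,0,0,0,-1],
    [0,0,0.03,0,0,0,-1],
    [0,0,0.03,0,0,0,-1],
    [0,0,0,0,0,0,-1],
    [0,0,0,0,0,0,-1]
  ]
}}

```text
t: 19.8
tcp_pos: [447.9, -0.2, 79.1]
eef_rot: [[-0.009, 1.0, -0.002], [1.0, 0.009, 0.0], [0.0, -0.002, -1.0]]
ft_force: [0.9, 1.6, -1.4]
gripper_width: 15.8
finger_force: 45.0
```

```bash
python3 - <<'E'
from h import *
goto([448.5,-0.2,78.4],96.5)
s=ctrl.sense();print(s["ft_force"],s["torque"],s["joint_torque"],s["joints"])
E
```

```text
tcp [447.9    -0.165  79.127] yaw 90.54268840282583 shift tool [-0.041  0.601  0.725]
rotvec [-0.002 -0.    -0.104] shift in final frame [-0.103  0.592  0.727]
[ 0.878  1.599 -1.414] [ 0.217 -0.453  0.022] [ -0.393 -24.659 -27.421  -0.236   0.387   0.044] [-14.572  -4.355 123.265  -0.015  61.193 -15.108]
```

Emit:
{"op": "play_rows", "data": {
  "moves": [
    [0,0,0.03,0,0,0,-1],
    [0,0,0.03,0,0,0,-1],
    [0,0,0.03,0,0,0,-1],
    [0,0,0,0,0,0,-1],
    [0,0,0,0,0,0,-1]
  ]
}}

```text
t: 20.3
tcp_pos: [447.9, -0.2, 79.2]
eef_rot: [[0.08, 0.997, -0.002], [0.997, -0.08, -0.0], [-0.0, -0.002, -1.0]]
ft_force: [2.0, 0.6, -2.2]
gripper_width: 15.8
finger_force: 45.3
```

```bash
python3 - <<'E'
from h import *
goto([448.5,-0.2,78.4],96.5)
s=ctrl.sense();print(s["ft_force"],s["torque"],s["joint_torque"][5])
im=get_image("wrist"); cv2.imwrite("pics/w8raw.png",im)
cv2.imwrite("pics/w8.png",cv2.resize(im[130:290,150:360],(788,600),interpolation=cv2.INTER_CUBIC))
E
```

```text
tcp [447.943  -0.195  79.15 ] yaw 85.42968670072729 shift tool [0.039 0.557 0.749]
rotvec [-0.002  0.    -0.193] shift in final frame [-0.068  0.553  0.75 ]
[ 2.035  0.586 -2.212] [ 0.297 -0.525  0.679] 0.6561528146266937
```

Emit:
{"op": "play_rows", "data": {
  "moves": [
    [0,0,-0.06,0,0,0,-1],
    [0,0,-0.06,0,0,0,-1],
    [0,0,0,0,0,-4,-1],
    [0,0,0,0,0,-6,-1],
    [0,0,0,0,0,-15,-1],
    [0,0,0,0,0,-30,-1],
    [0,0,0,0,0,-40,-1],
    [0,0,-0.14,0,0,0,-1],
    [0,0,-0.14,0,0,0,-1],
    [0,0,-0.14,0,0,0,-1],
    [0,0,-0.14,0,0,0,-1],
    [0,0,-0.14,0,0,0,-1]
  ]
}}

```text
t: 21.55
tcp_pos: [447.8, -0.3, 174.6]
eef_rot: [[-0.676, 0.737, -0.002], [0.737, 0.676, -0.0], [0.002, -0.002, -1.0]]
ft_force: [0.5, -0.3, -1.4]
gripper_width: 16.2
finger_force: 45.0
```

Emit:
{"op": "play_rows", "data": {
  "moves": [
    [0,0,-0.14,0,0,0,-1],
    [0,0,-0.14,0,0,0,-1],
    [0,0,-0.14,0,0,0,-1],
    [0,0,-0.14,0,0,0,-1],
    [0,0,-0.14,0,0,0,-1],
    [0,0,-0.14,0,0,0,-1],
    [0,0,0,0,0,0,-1],
    [0,0,0,0,0,0,-1]
  ]
}}

```text
t: 22.35
tcp_pos: [447.9, -0.3, 174.3]
eef_rot: [[-1.0, -0.004, -0.002], [-0.004, 1.0, 0.0], [0.002, 0.0, -1.0]]
ft_force: [0.4, -0.1, -0.8]
gripper_width: 15.8
finger_force: 45.0
```

```bash
python3 - <<'E'
from h import *
goto([655.6,50.1,80],183.9)
s=ctrl.sense(); im=get_image("wrist"); cv2.imwrite("pics/w9raw.png",im)
cv2.imwrite("pics/w9.png",cv2.resize(im,(800,600),interpolation=cv2.INTER_CUBIC))
import pickle;pickle.dump(s,open("s9.pkl","wb"))
E
```

```text
tcp [447.857  -0.285 174.323] yaw -179.79351086288793 shift tool [-208.134   49.632   93.858]
rotvec [ 0.    -0.002 -0.064] shift in final frame [-210.689   36.139   94.323]
```

View pics/w9.png

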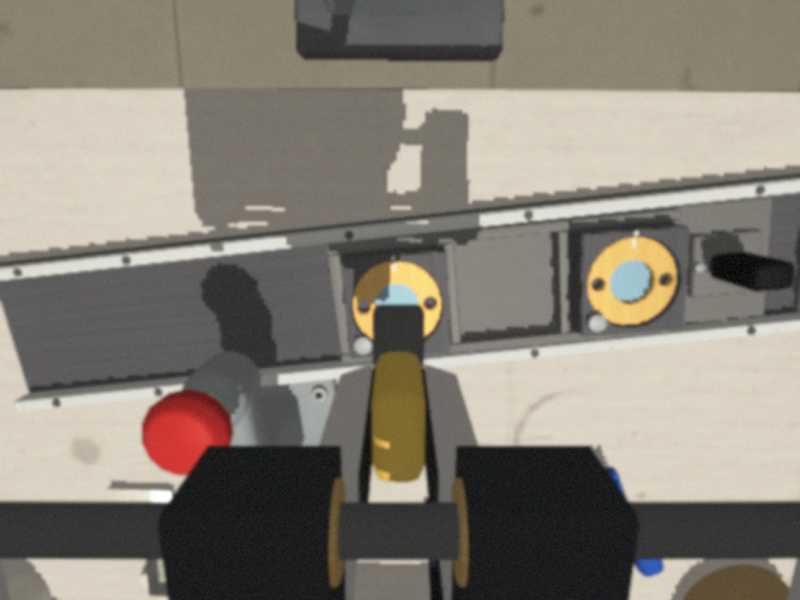

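Both rings' lines are met, at (394,262) and (636,240). Now I'll return the spanner.

Emit:
{"op": "play_rows", "data": {
  "moves": [
    [0,-0.002,-0.064,0,0,0,-1],
    [0,0,0,-42,7,0,-1],
    [0,0,0,-42,7,0,-1],
    [0,0,0,-42,7,0,-1],
    [0,0,0,-42,7,0,-1],
    [0,0,0,-42,8,0,-1],
    [0,0,0,0,0,40,-1],
    [0,0,0,0,0,40,-1],
    [0,0,0,0,0,0,-1],
    [0,0,0,0,0,0,-1],
    [0,0,0,0,0,0,-1]
  ]
}}

```text
t: 23.5
tcp_pos: [656.5, 50.4, 96.9]
eef_rot: [[-0.998, -0.07, 0.004], [-0.07, 0.998, -0.0], [-0.004, -0.0, -1.0]]
ft_force: [-0.7, -0.4, -1.1]
gripper_width: 16.0
finger_force: 45.0
```

```bash
python3 - <<'E'
from h import *
goto([655.6,50.1,45],183.9)
E
```

```text
tcp [656.467  50.408  96.921] yaw -175.96625537156336 shift tool [ 1.091 -0.221 51.917]
rotvec [-0.     0.004  0.002] shift in final frame [ 0.886 -0.248 51.921]
```

Emit:
{"op": "play_rows", "data": {
  "moves": [
    [0,0.004,0.002,0.9,-0.2,15,-1],
    [0,0,0,0,0,12,-1],
    [0,0,0,0,0,10,-1],
    [0,0,0,0,0,7,-1],
    [0,0,0,0,0,5,-1],
    [0,0,0,0,0,2,-1],
    [0,0,0,0,0,0.5,-1],
    [0,0,0,0,0,0,-1]
  ]
}}

```text
t: 24.3
tcp_pos: [653.7, 50.4, 44.4]
eef_rot: [[-0.998, -0.069, -0.006], [-0.069, 0.998, -0.0], [0.006, 0.0, -1.0]]
ft_force: [-7.2, 0.3, 11.3]
gripper_width: 15.9
finger_force: 45.0
```

Emit:
{"op": "play_rows", "data": {
  "moves": [
    [0,0,0,-1.5,0,-0.6,-1],
    [0,0,0,0,0,0,-1],
    [0,0,0,0,0,0,-1]
  ]
}}

```text
t: 24.6
tcp_pos: [655.0, 50.4, 44.5]
eef_rot: [[-0.998, -0.069, -0.006], [-0.069, 0.998, -0.0], [0.006, 0.0, -1.0]]
ft_force: [-6.5, -0.3, 8.1]
gripper_width: 15.5
finger_force: 45.0
```

```bash
python3 - <<'E'
from h import *
goto([655.6,50.1,44.4],183.9);print(ctrl.sense()["ft_force"])
E
```

```text
tcp [654.972  50.447  44.475] yaw -176.01835759388135 shift tool [-0.603 -0.39   0.072]
rotvec [ 0.    -0.006  0.001] shift in final frame [-0.603 -0.389  0.075]
[-6.526 -0.319  8.135]
```

Seated at the original height. Release and rise.

Emit:
{"op": "play_rows", "data": {
  "moves": [
    [0,-0.005,0,0,0,0,0.2],
    [0,0,0,0,0,0,0.2],
    [0,0,0,0,0,0,0.2],
    [0,0,0,0,0,0,0.2],
    [0,0,0,0,0,0,0.2],
    [0,0,0,0,0,0,0.2],
    [0,0,0,0,0,0,0.2]
  ],
  "newtons": 20
}}

```text
t: 25.3
tcp_pos: [655.3, 50.5, 43.0]
eef_rot: [[-0.998, -0.069, 0.001], [-0.069, 0.998, 0.0], [-0.001, 0.0, -1.0]]
ft_force: [-0.2, 0.1, 0.5]
gripper_width: 56.4
finger_force: 0.0
```

Emit:
{"op": "play_rows", "data": {
  "moves": [
    [0,0,0,0,0,-20,0.2],
    [0,0,0,0,0,-40,0.2],
    [0,0,0,0,0,-40,0.2],
    [0,0,0,0,0,-40,0.2],
    [0,0,0,0,0,-40,0.2],
    [0,0,0,0,0,0,0.2],
    [0,0,0,0,0,0,0.2]
  ]
}}

```text
t: 26.0
tcp_pos: [655.6, 50.4, 224.2]
eef_rot: [[-0.998, -0.069, 0.003], [-0.069, 0.998, 0.0], [-0.003, -0.0, -1.0]]
ft_force: [0.2, 0.2, -0.2]
gripper_width: 56.8
finger_force: 0.0
```

```bash
python3 - <<'E'
from h import *
s=ctrl.sense(); im=get_image("wrist"); cv2.imwrite("pics/w10raw.png",im)
cv2.imwrite("pics/w10.png",cv2.resize(im,(800,600),interpolation=cv2.INTER_CUBIC))
import pickle;pickle.dump(s,open("s10.pkl","wb"));print(s["tcp_pos"],s["joints"],s["t"],s["gripper_width"])
E
```

```text
[655.625  50.389 224.194] [ -5.473  14.094  87.213   0.018  78.524 -99.442] 26.0 56.78417226615345
```

View pics/w10.png

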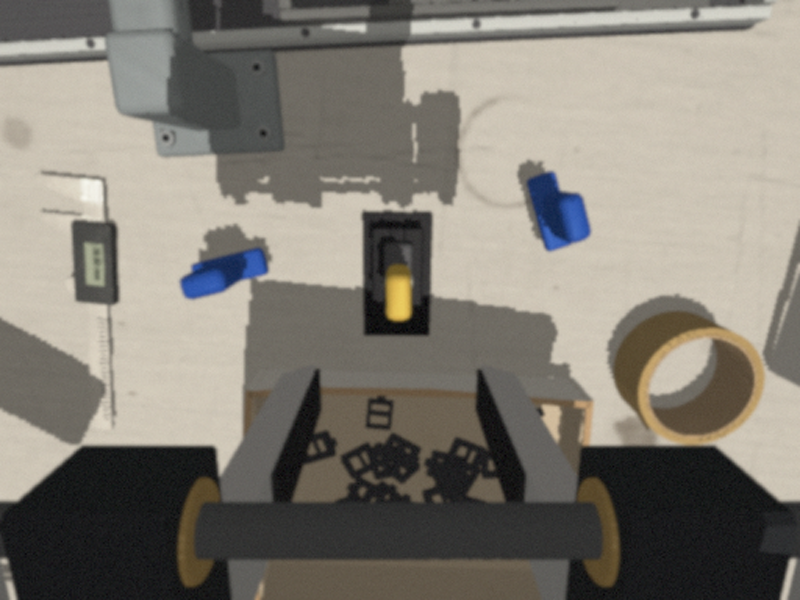

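The spanner is upright in its stand, with the handle top at (398,295). Next, the post: I'll rotate and travel over it.

Emit:
{"op": "play_rows", "data": {
  "moves": [
    [0,0,0.139,0,0,0,0.2],
    [0,0,0.139,0,0,0,0.2],
    [0,0,0.139,0,0,0,0.2],
    [0,0,0.139,0,0,0,0.2],
    [0,0,0.139,0,0,0,0.2],
    [0,0,0.139,0,0,0,0.2],
    [0,0,0.139,0,0,0,0.2],
    [0,0,0.139,0,0,0,0.2],
    [0,0,0.139,0,0,0,0.2],
    [0,0,0.139,0,0,0,0.2],
    [0,0,0.139,0,0,0,0.2],
    [0,0,0,0,0,0,0.2]
  ]
}}

```text
t: 27.25
tcp_pos: [653.9, 50.5, 220.3]
eef_rot: [[-0.111, 0.994, -0.004], [0.994, 0.111, 0.001], [0.001, -0.004, -1.0]]
ft_force: [-0.3, -0.3, -0.3]
gripper_width: 56.2
finger_force: 0.0
```

```bash
python3 - <<'E'
from h import *
import pickle
def red(im):
    h=cv2.cvtColor(im,cv2.COLOR_BGR2HSV);m=cv2.inRange(h,(0,150,60),(6,255,255))|cv2.inRange(h,(174,150,60),(180,255,255))
    n,l,st,c=cv2.connectedComponentsWithStats(m);i=1+np.argmax(st[1:,4]);return c[i],st[i]
for f in (1,7,9):
    s=pickle.load(open(f"s{f}.pkl","rb"));c,st=red(cv2.imread(f"pics/w{f}raw.png"))
    print(f,c,st,px2w("wrist",[c],[144],s))
im=get_image("top");c,st=red(im);print(c,st,px2w("top",[c],[144]))
goto([425.4,209.2,150],96.2)
E
```

```text
1 [347.654 213.449] [ 327  194   43   40 1304] [[484.048 -92.532 144.   ]]
7 [151.333 243.78 ] [ 122  216   59   56 2561] [[480.779 -91.395 144.   ]]
9 [118.122 275.124] [  92  250   56   53 2129] [[479.223 -92.546 144.   ]]
[275.676 223.315] [270 218  12  12 111] [[481.559 -94.904 144.   ]]
tcp [654.106  50.519 220.725] yaw 96.5157932712308 shift tool [ 183.539 -209.011   71.528]
rotvec [-0.003 -0.001  0.006] shift in final frame [ 182.453 -210.231   70.725]
```

Emit:
{"op": "play_rows", "data": {
  "moves": [
    [-0.003,-0.001,0.006,30,-35,0,0.3],
    [0,0,0,30,-35,0,0.3],
    [0,0,0,30,-35,0,0.3],
    [0,0,0,30,-35,15,0.3],
    [0,0,0,31,-35,25,0.3],
    [0,0,0,31,-35,25,0.3],
    [0,0,0,0,0,0,0.3],
    [0,0,0,0,0,0,0.3],
    [0,0,0,0,0,0,0.3]
  ]
}}

```text
t: 28.2
tcp_pos: [433.0, 205.8, 161.0]
eef_rot: [[-0.105, 0.994, 0.006], [0.994, 0.105, -0.0], [-0.001, 0.005, -1.0]]
ft_force: [0.8, -0.2, -0.2]
gripper_width: 61.4
finger_force: 0.0
```

```bash
python3 - <<'E'
from h import *
goto([425.4,209.2,36],96.2)
s=ctrl.sense(); im=get_image("wrist"); cv2.imwrite("pics/w11.png",im)
import pickle;pickle.dump(s,open("s11.pkl","wb"));print(s["joints"])
# find post top: very dark blob near predicted pixel
u=w2px("wrist",[[425.4,209.2,67]],s)[0];print("pred",u)
g=cv2.cvtColor(im,cv2.COLOR_BGR2GRAY);x,y=u.astype(int);m=(g<38).astype(np.uint8)
n,l,st,c=cv2.connectedComponentsWithStats(m)
for i in range(1,n):
    if st[i,4]>60 and np.linalg.norm(c[i]-u)<90: print(st[i],c[i],px2w("wrist",[c[i]],[67],s))
E
```

```text
tcp [433.045 205.767 161.011] yaw 96.04277319838495 shift tool [  4.323  -7.927 124.966]
rotvec [ 0.005  0.001 -0.003] shift in final frame [  4.239  -7.229 125.011]
[ 11.88   -6.974 116.127  -0.084  70.539   5.865]
pred [244.943 200.818]
[237 179  19  36 611] [246.038 196.946] [[425.977 212.598  67.   ]]
```

Emit:
{"op": "play_rows", "data": {
  "moves": [
    [0.005,0.001,-0.003,4,-7.2,20,0.3],
    [0,0,0,0,0,30,0.3],
    [0,0,0,0,0,30,0.3],
    [0,0,0,0,0,25,0.3],
    [0,0,0,0,0,18,0.3],
    [0,0,0,0,0,0,0.3],
    [0,0,0,0,0,0,0.3]
  ]
}}

```text
t: 28.95
tcp_pos: [425.4, 209.0, 37.9]
eef_rot: [[-0.107, 0.994, -0.0], [0.994, 0.107, 0.0], [0.0, -0.0, -1.0]]
ft_force: [0.3, 0.2, 1.3]
gripper_width: 60.9
finger_force: 0.0
```

```bash
python3 - <<'E'
from h import *
goto([425.4,209.8,36],96.2)
E
```

```text
tcp [425.434 208.958  37.927] yaw 96.13725562627674 shift tool [0.84  0.057 1.927]
rotvec [-0.    -0.    -0.001] shift in final frame [0.84  0.057 1.927]
```

Close on the post.

Emit:
{"op": "play_rows", "data": {
  "moves": [
    [0,0,0,0,0,0,-1],
    [0,0,0,0,0,0,-1],
    [0,0,0,0,0,0,-1],
    [0,0,0,0,0,0,-1],
    [0,0,0,0,0,0,-1],
    [0,0,0,0,0,0,-1],
    [0,0,0,0,0,0,-1],
    [0,0,0,0,0,0,-1],
    [0,0,0,0,0,0,-1]
  ],
  "newtons": 30
}}

```text
t: 29.85
tcp_pos: [424.3, 209.4, 37.3]
eef_rot: [[-0.108, 0.994, -0.0], [0.994, 0.108, 0.0], [0.0, -0.0, -1.0]]
ft_force: [1.5, 1.2, -0.1]
gripper_width: 15.8
finger_force: 30.0
```

```bash
python3 - <<'E'
from h import *
goto([425.4,209.8,36],96.2);s=ctrl.sense();print(s["ft_force"],s["gripper_width"],s["finger_force"])
E
```

```text
tcp [424.344 209.397  37.283] yaw 96.20298816111162 shift tool [0.286 1.094 1.283]
rotvec [-0. -0.  0.] shift in final frame [0.287 1.094 1.283]
[ 1.531  1.172 -0.122] 15.766018087701742 30.00075727701187
```

Emit:
{"op": "play_rows", "data": {
  "moves": [
    [0,0,0,8,0,0,-1],
    [0,0,0,8,0,0,-1],
    [0,0,0,4,0,0,-1],
    [0,0,0,2,0,0,-1],
    [0,0,0,0,0,0,-1]
  ]
}}

```text
t: 30.35
tcp_pos: [421.9, 230.6, 37.3]
eef_rot: [[-0.108, 0.994, -0.001], [0.994, 0.108, -0.002], [-0.002, -0.001, -1.0]]
ft_force: [0.4, -4.0, 1.9]
gripper_width: 15.9
finger_force: 30.0
```

Emit:
{"op": "play_rows", "data": {
  "moves": [
    [0,0,0,1,0,0,-1],
    [0,0,0,1,0,0,-1],
    [0,0,0,1,0,0,-1],
    [0,0,0,0,0,0,-1]
  ]
}}

```text
t: 30.75
tcp_pos: [421.6, 233.2, 37.3]
eef_rot: [[-0.108, 0.994, -0.001], [0.994, 0.108, -0.002], [-0.002, -0.001, -1.0]]
ft_force: [1.1, -5.9, 2.6]
gripper_width: 15.6
finger_force: 30.0
```

Emit:
{"op": "play_rows", "data": {
  "moves": [
    [0,0,0,1,0,0,-1],
    [0,0,0,1,0,0,-1],
    [0,0,0,1,0,0,-1],
    [0,0,0,0,0,0,-1]
  ]
}}

```text
t: 31.15
tcp_pos: [421.5, 234.7, 37.3]
eef_rot: [[-0.109, 0.994, -0.001], [0.994, 0.109, -0.006], [-0.006, -0.002, -1.0]]
ft_force: [1.4, -13.5, 4.3]
gripper_width: 15.9
finger_force: 30.0
```

Emit:
{"op": "play_rows", "data": {
  "moves": [
    [0,0,0,1,0,0,-1],
    [0,0,0,1,0,0,-1],
    [0,0,0,1,0,0,-1],
    [0,0,0,0,0,0,-1]
  ]
}}

```text
t: 31.55
tcp_pos: [421.4, 235.0, 37.4]
eef_rot: [[-0.111, 0.994, -0.001], [0.994, 0.111, -0.012], [-0.012, -0.003, -1.0]]
ft_force: [1.0, -26.0, 8.7]
gripper_width: 15.8
finger_force: 30.0
```

Emit:
{"op": "play_rows", "data": {
  "moves": [
    [0,0,0,-8,0,0,-1],
    [0,0,0,-12,0,0,-1],
    [0,0,0,-12,0,0,-1],
    [0,0,0,-12,0,0,-1],
    [0,0,0,-12,0,0,-1],
    [0,0,0,-12,0,0,-1],
    [0,0,0,-12,0,0,-1],
    [0,0,0,-12,0,0,-1],
    [0,0,0,-8,0,0,-1],
    [0,0,0,0,0,0,-1],
    [0,0,0,0,0,0,-1]
  ],
  "newtons": 40
}}

```text
t: 32.65
tcp_pos: [432.1, 140.4, 37.3]
eef_rot: [[-0.108, 0.994, 0.0], [0.994, 0.108, -0.001], [-0.001, 0.0, -1.0]]
ft_force: [3.3, -2.1, -1.4]
gripper_width: 15.8
finger_force: 40.0
```

```bash
python3 - <<'E'
from h import *
goto([432.1,137.2,37.3],96.2);s=ctrl.sense();print(s["ft_force"],s["gripper_width"],s["finger_force"])
E
```

```text
tcp [432.083 140.363  37.317] yaw 96.21255901742182 shift tool [-3.147 -0.325  0.02 ]
rotvec [0.    0.001 0.   ] shift in final frame [-3.147 -0.324  0.017]
[ 3.29  -2.146 -1.411] 15.802215037818268 40.006118416786194
```

Emit:
{"op": "play_rows", "data": {
  "moves": [
    [0,0,0,-3.2,0,0,-1],
    [0,0,0,0,0,0,-1],
    [0,0,0,0,0,0,0.2],
    [0,0,0,0,0,0,0.2],
    [0,0,0,0,0,0,0.2],
    [0,0,0,0,0,0,0.2],
    [0,0,0,0,0,0,0.2],
    [0,0,0,0,0,0,0.2],
    [0,0,0,0,0,-30,0.2],
    [0,0,0,0,0,-45,0.2],
    [0,0,0,0,0,-45,0.2],
    [0,0,0,0,0,-45,0.2]
  ]
}}

```text
t: 33.85
tcp_pos: [431.5, 137.5, 203.8]
eef_rot: [[-0.108, 0.994, -0.002], [0.994, 0.108, 0.0], [0.0, -0.002, -1.0]]
ft_force: [0.2, 0.5, -0.3]
gripper_width: 56.5
finger_force: 0.0
```

```bash
python3 - <<'E'
from h import *
goto([480.8,-92.5,190],96.2);s=ctrl.sense();print(s["ft_force"],s["gripper_width"],s["finger_force"])
E
```

```text
tcp [431.523 137.468 203.766] yaw 96.18375510391105 shift tool [-233.942   24.24    13.671]
rotvec [-0.002 -0.    -0.   ] shift in final frame [-233.945   24.153   13.766]
[ 0.181  0.542 -0.328] 56.509774639495966 0.0
```

Emit:
{"op": "play_rows", "data": {
  "moves": [
    [0,0,0,-40,4,0,-1],
    [0,0,0,-40,4,0,-1],
    [0,0,0,-40,4,0,-1],
    [0,0,0,-40,4,0,-1],
    [0,0,0,-40,4,0,-1],
    [0,0,0,-34,4,0,-1],
    [0,0,0,0,0,0,-1],
    [0,0,0,0,0,0,-1],
    [0,0,0,0,0,0,-1],
    [0,0,0,0,0,0,-1]
  ],
  "newtons": 20
}}

```text
t: 34.85
tcp_pos: [480.9, -91.4, 201.9]
eef_rot: [[-0.109, 0.994, -0.001], [0.994, 0.109, 0.0], [0.0, -0.001, -1.0]]
ft_force: [-0.1, -0.5, 0.3]
gripper_width: 0.5
finger_force: 0.0
```

```bash
cat > rings.py <<'E'
from h import *
def rings(tag):
    s=ctrl.sense(); im=get_image("wrist"); cv2.imwrite(f"pics/{tag}.png",im)
    h=cv2.cvtColor(im,cv2.COLOR_BGR2HSV);m=cv2.inRange(h,(12,110,50),(30,255,255))
    n,l,st,c=cv2.connectedComponentsWithStats(m)
    for i in range(1,n):
        if st[i,4]>150:
            e=cv2.fitEllipse(cv2.convexHull(cv2.findNonZero((l==i).astype(np.uint8))))
            print("orange",st[i],px2w("wrist",[e[0]],[45],s))
    m=cv2.inRange(h,(0,150,60),(6,255,255))|cv2.inRange(h,(174,150,60),(180,255,255))
    n,l,st,c=cv2.connectedComponentsWithStats(m);i=1+np.argmax(st[1:,4]);print("red",st[i],px2w("wrist",[c[i]],[144],s))
E
python3 - <<'E'
from rings import *
goto([480.8,-92.5,156],96.2);rings("w12")
E
```

```text
tcp [480.869 -91.433 201.943] yaw 96.27821881933696 shift tool [-1.073 -0.121 45.943]
rotvec [-0.001 -0.     0.001] shift in final frame [-1.053 -0.184 45.943]
orange [ 199    0   60   44 1389] [[440.016  68.666  45.   ]]
orange [ 443   43   60   27 1269] [[667.108  55.808  45.   ]]
orange [ 205  140   54   53 1502] [[455.71  -70.526  45.   ]]
orange [246 307   6  68 286] [[ 492.757 -265.414   45.   ]]
orange [258 307   6  68 300] [[ 507.72 -266.42   45.  ]]
red [ 231  194   51   50 1750] [[481.831 -89.166 144.   ]]
```

Emit:
{"op": "play_rows", "data": {
  "moves": [
    [0,0,0,-0.5,0,20,-1],
    [0,0,0,0,0,18,-1],
    [0,0,0,0,0,5,-1],
    [0,0,0,0,0,2,-1],
    [0,0,0,0,0,2,-1],
    [0,0,0,0,0,2,-1],
    [0,0,0,0,0,2,-1],
    [0,0,0,0,0,2,-1],
    [0,0,0,0,0,2,-1],
    [0,0,0,0,0,0,-1]
  ]
}}

```text
t: 35.9
tcp_pos: [481.7, -93.2, 147.7]
eef_rot: [[-0.108, 0.994, 0.0], [0.994, 0.108, -0.0], [-0.0, 0.0, -1.0]]
ft_force: [0.4, 0.7, 4.8]
gripper_width: 0.2
finger_force: 2.0
```

Emit:
{"op": "play_rows", "data": {
  "moves": [
    [0,0,0,0,0,1,-1],
    [0,0,0,0,0,1,-1],
    [0,0,0,0,0,1,-1],
    [0,0,0,0,0,1,-1],
    [0,0,0,0,0,0,-1]
  ]
}}

```text
t: 36.4
tcp_pos: [481.8, -93.2, 144.4]
eef_rot: [[-0.108, 0.994, 0.0], [0.994, 0.108, -0.0], [-0.0, 0.0, -1.0]]
ft_force: [-1.6, 2.0, 8.9]
gripper_width: 0.1
finger_force: 4.3
```

Emit:
{"op": "play_rows", "data": {
  "moves": [
    [0,0,0,0,0,1,-1],
    [0,0,0,0,0,0.5,-1],
    [0,0,0,0,0,0,-1]
  ]
}}

```text
t: 36.7
tcp_pos: [481.8, -93.3, 143.5]
eef_rot: [[-0.108, 0.994, 0.0], [0.994, 0.108, -0.0], [-0.0, 0.0, -1.0]]
ft_force: [-2.8, 2.6, 11.4]
gripper_width: 0.4
finger_force: 5.9
```

Emit:
{"op": "play_rows", "data": {
  "moves": [
    [0,0,0,0,0,0.7,-1],
    [0,0,0,0,0,0.6,-1],
    [0,0,0,0,0,0,-1]
  ]
}}

```text
t: 37.0
tcp_pos: [481.9, -93.3, 143.2]
eef_rot: [[-0.108, 0.994, -0.0], [0.994, 0.108, -0.0], [-0.0, -0.0, -1.0]]
ft_force: [-6.0, 3.8, 17.8]
gripper_width: 0.2
finger_force: 9.0
```

Emit:
{"op": "play_rows", "data": {
  "moves": [
    [0,0,0,0,0,0.7,-1],
    [0,0,0,0,0,0.6,-1],
    [0,0,0,0,0,0,-1]
  ]
}}

```text
t: 37.3
tcp_pos: [482.0, -93.3, 143.0]
eef_rot: [[-0.108, 0.994, -0.0], [0.994, 0.108, -0.0], [-0.0, -0.001, -1.0]]
ft_force: [-9.8, 4.3, 23.8]
gripper_width: 0.5
finger_force: 12.2
```

Emit:
{"op": "play_rows", "data": {
  "moves": [
    [0,0,0,0,0,-8,-1],
    [0,0,0,0,0,-25,-1],
    [0,0,0,0,0,-30,-1],
    [0,0,0,38,-4,0,0.2],
    [0,0,0,38,-4,0,0.2],
    [0,0,0,38,-4,0,0.2],
    [0,0,0,38,-4,0,0.2],
    [0,0,0,38,-4,0,0.2],
    [0,0,0,42,-5,0,0.2],
    [0,0,0,0,0,0,0.2],
    [0,0,0,0,0,0,0.2],
    [0,0,0,0,0,0,0.2]
  ]
}}

```text
t: 38.5
tcp_pos: [431.4, 134.0, 201.7]
eef_rot: [[-0.107, 0.994, -0.002], [0.994, 0.107, -0.0], [-0.0, -0.002, -1.0]]
ft_force: [0.2, -0.9, -0.6]
gripper_width: 56.0
finger_force: 0.0
```

```bash
python3 - <<'E'
from rings import *
goto([431.8,137.1,37.3],96.2);rings("w13")
s=ctrl.sense();im=get_image("wrist")
g=cv2.cvtColor(im,cv2.COLOR_BGR2GRAY);u=w2px("wrist",[[431.8,137.1,67]],s)[0];m=(g<38).astype(np.uint8)
n,l,st,c=cv2.connectedComponentsWithStats(m)
for i in range(1,n):
    if st[i,4]>60 and np.linalg.norm(c[i]-u)<90: print(st[i],c[i],px2w("wrist",[c[i]],[60],s))
E
```

```text
tcp [431.409 134.004 201.702] yaw 96.12504531614509 shift tool [  3.07    1.006 164.4  ]
rotvec [-0.002  0.    -0.001] shift in final frame [  3.036   0.723 164.402]
orange [493  48  19  70 751] [[672.258 266.562  45.   ]]
orange [ 232  227   50   47 1318] [[440.151  68.24   45.   ]]
orange [435 277  50  30 503] [[669.321  42.046  45.   ]]
orange [113 305  28  71 933] [[304.19  -59.457  45.   ]]
orange [370 305  28  71 938] [[596.849 -27.808  45.   ]]
orange [235 358  45  22 579] [[456.019 -72.494  45.   ]]Traceback (most recent call last):
  File "<stdin>", line 2, in <module>
  File "rings.py", line 11, in rings
    n,l,st,c=cv2.connectedComponentsWithStats(m);i=1+np.argmax(st[1:,4]);print("red",st[i],px2w("wrist",[c[i]],[144],s))
                                                     ~~~~~~~~~^^^^^^^^^^
    return _wrapfunc(a, 'argmax', axis=axis, out=out, **kwds)
    return bound(*args, **kwds)
ValueError: attempt to get argmax of an empty sequence
```

Ring 1 is still at (440.1,68.2), so the sled hasn't moved. Descend and grip the post.

Emit:
{"op": "play_rows", "data": {
  "moves": [
    [-0.002,0,0,3,0.7,35,0.3],
    [0,0,0,0,0,45,0.3],
    [0,0,0,0,0,40,0.3],
    [0,0,0,0,0,28,0.3],
    [0,0,0,0,0,15,0.3],
    [0,0,0,0,0,0,0.3],
    [0,0,0,0,0,0,-1],
    [0,0,0,0,0,0,-1],
    [0,0,0,0,0,0,-1],
    [0,0,0,0,0,0,-1],
    [0,0,0,0,0,0,-1],
    [0,0,0,0,0,0,-1]
  ],
  "newtons": 40
}}

```text
t: 39.75
tcp_pos: [432.0, 138.1, 39.3]
eef_rot: [[-0.108, 0.994, 0.002], [0.994, 0.108, 0.0], [0.0, 0.002, -1.0]]
ft_force: [10.0, 0.8, 0.2]
gripper_width: 16.6
finger_force: 5.4
```

Emit:
{"op": "play_rows", "data": {
  "moves": [
    [0,0,0,0,0,0,-1],
    [0,0,0,0,0,0,-1],
    [0,0,0,0,0,0,-1],
    [0,0,0,0,0,0,-1],
    [0,0,0,0,0,0,-1]
  ]
}}

```text
t: 40.25
tcp_pos: [432.3, 138.1, 39.3]
eef_rot: [[-0.108, 0.994, 0.002], [0.994, 0.108, 0.001], [0.0, 0.002, -1.0]]
ft_force: [3.8, 1.2, -0.4]
gripper_width: 15.8
finger_force: 40.0
```

```bash
python3 - <<'E'
from h import *
goto([447.2,-2.0,37.3],96.2);s=ctrl.sense();print(s["ft_force"],s["gripper_width"],s["finger_force"])
E
```

```text
tcp [432.322 138.115  39.321] yaw 96.19071542876337 shift tool [-140.903   -0.323    1.981]
rotvec [ 0.002 -0.    -0.   ] shift in final frame [-140.902   -0.341    2.021]
[ 3.774  1.2   -0.431] 15.756009776203175 40.00154972076416
```

Emit:
{"op": "play_rows", "data": {
  "moves": [
    [0,0,0,-6,0,0,-1],
    [0,0,0,-14,0,0,-1],
    [0,0,0,-14,0,0,-1],
    [0,0,0,-14,0,0,-1],
    [0,0,0,-14,0,0,-1],
    [0,0,0,-14,0,0,-1],
    [0,0,0,-14,0,0,-1],
    [0,0,0,-14,0,0,-1],
    [0,0,0,-14,0,0,-1],
    [0,0,0,-14,0,0,-1],
    [0,0,0,-8,0,0,-1],
    [0,0,0,0,0,0,-1]
  ]
}}

```text
t: 41.45
tcp_pos: [448.1, -1.0, 39.4]
eef_rot: [[-0.106, 0.994, 0.004], [0.994, 0.106, 0.002], [0.002, 0.004, -1.0]]
ft_force: [6.4, 4.0, -0.6]
gripper_width: 15.7
finger_force: 40.0
```

```bash
python3 - <<'E'
from h import *
goto([447.4,-1.1,39.3],96.2);s=ctrl.sense();print(s["ft_force"],s["gripper_width"],s["finger_force"])
E
```

```text
tcp [448.069  -1.02   39.443] yaw 96.10165629181013 shift tool [-0.009 -0.674  0.14 ]
rotvec [ 0.004 -0.001 -0.002] shift in final frame [-0.007 -0.673  0.143]
[ 6.43   4.    -0.593] 15.73715486788963 40.00788331031799
```

Exactly there. Release, rise and go to the knob.

Emit:
{"op": "play_rows", "data": {
  "moves": [
    [0,0,0,0,0,0,0.2],
    [0,0,0,0,0,0,0.2],
    [0,0,0,0,0,0,0.2],
    [0,0,0,0,0,0,0.2],
    [0,0,0,0,0,0,0.2],
    [0,0,0,0,0,0,0.2],
    [0,0,0,0,0,-30,0.2],
    [0,0,0,0,0,-45,0.2],
    [0,0,0,0,0,-45,0.2],
    [0,0,0,0,0,-45,0.2],
    [0,0,0,0,0,0,-1],
    [0,0,0,0,0,0,-1]
  ],
  "newtons": 20
}}

```text
t: 42.65
tcp_pos: [447.1, -1.3, 204.8]
eef_rot: [[-0.108, 0.994, 0.003], [0.994, 0.108, -0.0], [-0.001, 0.003, -1.0]]
ft_force: [0.2, -0.0, 0.7]
gripper_width: 43.6
finger_force: 0.0
```

```bash
python3 - <<'E'
from h import *
goto([480.8,-92.5,200],96.2)
E
```

```text
tcp [447.098  -1.321 204.792] yaw 96.19117468186495 shift tool [-94.279  23.658   4.915]
rotvec [ 0.003  0.001 -0.   ] shift in final frame [-94.285  23.657   4.792]
```

Emit:
{"op": "play_rows", "data": {
  "moves": [
    [0.003,0.001,0,-31,8,0,-1],
    [0,0,0,-31,8,0,-1],
    [0,0,0,-32,7.5,2,-1],
    [0,0,0,0,0,0,-1],
    [0,0,0,0,0,0,-1],
    [0,0,0,0,0,0,-1],
    [0,0,0,0,0,0,-1]
  ]
}}

```text
t: 43.35
tcp_pos: [479.6, -91.1, 201.2]
eef_rot: [[-0.109, 0.994, -0.003], [0.994, 0.109, 0.002], [0.002, -0.003, -1.0]]
ft_force: [0.6, 0.5, 0.1]
gripper_width: 0.6
finger_force: 0.0
```

```bash
python3 - <<'E'
from rings import *
goto([480.8,-92.5,156],96.2);print(ctrl.sense()["gripper_width"]);rings("w14")
E
```

```text
tcp [479.602 -91.126 201.224] yaw 96.25585573421485 shift tool [-1.581  1.188 45.217]
rotvec [-0.003 -0.002  0.001] shift in final frame [-1.495  1.043 45.224]
0.6478544057450875
orange [ 445   43   60   27 1278] [[667.189  55.991  45.   ]]
orange [ 207  141   54   53 1506] [[455.95  -70.545  45.   ]]
orange [246 307   6  69 287] [[ 491.176 -264.847   45.   ]]
orange [258 307   6  68 301] [[ 505.655 -263.689   45.   ]]
red [ 233  195   51   50 1712] [[481.917 -88.87  144.   ]]
```

Ring 1 now stands where ring 3 stood, at (456,-70.5). Press.

Emit:
{"op": "play_rows", "data": {
  "moves": [
    [-0.002,-0.002,0,-1,1,20,-1],
    [0,0,0,0,0,18,-1],
    [0,0,0,0,0,5,-1],
    [0,0,0,0,0,2,-1],
    [0,0,0,0,0,2,-1],
    [0,0,0,0,0,2,-1],
    [0,0,0,0,0,2,-1],
    [0,0,0,0,0,2,-1],
    [0,0,0,0,0,2,-1],
    [0,0,0,0,0,1,-1],
    [0,0,0,0,0,1,-1],
    [0,0,0,0,0,0,-1]
  ]
}}

```text
t: 44.6
tcp_pos: [481.9, -93.2, 146.2]
eef_rot: [[-0.108, 0.994, 0.001], [0.994, 0.108, -0.001], [-0.001, 0.001, -1.0]]
ft_force: [-1.2, 1.3, 7.8]
gripper_width: 0.2
finger_force: 4.0
```

Emit:
{"op": "play_rows", "data": {
  "moves": [
    [0,0,0,0,0,1,-1],
    [0,0,0,0,0,1,-1],
    [0,0,0,0,0,0.5,-1],
    [0,0,0,0,0,0,-1]
  ]
}}

```text
t: 45.0
tcp_pos: [481.9, -93.2, 143.9]
eef_rot: [[-0.108, 0.994, 0.001], [0.994, 0.108, -0.001], [-0.001, 0.001, -1.0]]
ft_force: [-2.4, 1.5, 8.4]
gripper_width: 0.6
finger_force: 4.4
```

Emit:
{"op": "play_rows", "data": {
  "moves": [
    [0,0,0,0,0,0.8,-1],
    [0,0,0,0,0,0.8,-1],
    [0,0,0,0,0,0,-1]
  ]
}}

```text
t: 45.3
tcp_pos: [482.0, -93.3, 143.3]
eef_rot: [[-0.108, 0.994, 0.001], [0.994, 0.108, -0.001], [-0.001, 0.001, -1.0]]
ft_force: [-5.0, 2.6, 16.0]
gripper_width: 0.3
finger_force: 7.6
```

Emit:
{"op": "play_rows", "data": {
  "moves": [
    [0,0,0,0,0,0.8,-1],
    [0,0,0,0,0,0.5,-1],
    [0,0,0,0,0,0,-1]
  ]
}}

```text
t: 45.6
tcp_pos: [482.1, -93.3, 143.1]
eef_rot: [[-0.108, 0.994, 0.001], [0.994, 0.108, -0.001], [-0.001, 0.001, -1.0]]
ft_force: [-9.6, 3.4, 21.8]
gripper_width: 0.1
finger_force: 10.8
```

Emit:
{"op": "play_rows", "data": {
  "moves": [
    [0,0,0,0,0,-8,-1],
    [0,0,0,0,0,-25,-1],
    [0,0,0,0,0,-30,-1],
    [0,0,0,31,-8,0,0.2],
    [0,0,0,31,-8,0,0.2],
    [0,0,0,32,-8,0,0.2],
    [0,0,0,0,0,0,0.3],
    [0,0,0,0,0,0,0.3],
    [0,0,0,0,0,0,0.3]
  ]
}}

```text
t: 46.5
tcp_pos: [447.5, -2.9, 202.3]
eef_rot: [[-0.107, 0.994, -0.0], [0.994, 0.107, -0.001], [-0.001, -0.0, -1.0]]
ft_force: [0.2, -0.2, 0.8]
gripper_width: 44.9
finger_force: 0.0
```

```bash
python3 - <<'E'
from rings import *
goto([447.3,-1.5,37.3],96.2);rings("w15")
E
```

```text
tcp [447.481  -2.851 202.268] yaw 96.14628791937767 shift tool [  1.541   0.035 164.967]
rotvec [-0.     0.001 -0.001] shift in final frame [  1.362  -0.034 164.968]
orange [ 453  151   57   22 1021] [[669.281  49.811  45.   ]]
orange [ 231  229   50   46 1287] [[455.82  -70.742  45.   ]]
orange [140 305  22  71 794] [[ 348.206 -194.408   45.   ]]
orange [348 305  22  71 795] [[ 585.518 -168.594   45.   ]]
orange [234 357  45  25 618] [[ 472.415 -213.624   45.   ]]
red [264 304  43  18 571] [[480.577 -79.274 144.   ]]
```

Emit:
{"op": "play_rows", "data": {
  "moves": [
    [0,0,0,1.4,0,35,0.3],
    [0,0,0,0,0,45,0.3],
    [0,0,0,0,0,40,0.3],
    [0,0,0,0,0,28,0.3],
    [0,0,0,0,0,16,0.3],
    [0,0,0,0,0,0,0.3],
    [0,0,0,0,0,0,-1],
    [0,0,0,0,0,0,-1],
    [0,0,0,0,0,0,-1],
    [0,0,0,0,0,0,-1],
    [0,0,0,0,0,0,-1],
    [0,0,0,0,0,0,-1]
  ],
  "newtons": 40
}}

```text
t: 47.75
tcp_pos: [447.7, -0.8, 38.8]
eef_rot: [[-0.108, 0.994, 0.002], [0.994, 0.108, -0.001], [-0.001, 0.002, -1.0]]
ft_force: [9.4, 2.6, -1.1]
gripper_width: 16.3
finger_force: 4.1
```

Emit:
{"op": "play_rows", "data": {
  "moves": [
    [0,0,0,0,0,0,-1],
    [0,0,0,0,0,0,-1],
    [0,0,0,0,0,0,-1],
    [0,0,0,0,0,0,-1]
  ]
}}

```text
t: 48.15
tcp_pos: [448.1, -0.8, 38.9]
eef_rot: [[-0.108, 0.994, 0.002], [0.994, 0.108, -0.001], [-0.001, 0.002, -1.0]]
ft_force: [4.7, 1.9, -0.8]
gripper_width: 15.6
finger_force: 40.0
```

```bash
python3 - <<'E'
from h import *
goto([421.6,234.6,37.3],96.2);s=ctrl.sense();print(s["ft_force"],s["gripper_width"],s["finger_force"])
E
```

```text
tcp [448.071  -0.817  38.851] yaw 96.19150878103126 shift tool [236.9    -0.93    1.305]
rotvec [ 0.002  0.001 -0.   ] shift in final frame [236.899  -0.892   1.551]
[ 4.673  1.893 -0.838] 15.573998521269688 40.008323192596436
```

Slide back 237 mm, plus a little extra against the stop.

Emit:
{"op": "play_rows", "data": {
  "moves": [
    [0,0,0,8,0,0,-1],
    [0,0,0,14,0,0,-1],
    [0,0,0,14,0,0,-1],
    [0,0,0,14,0,0,-1],
    [0,0,0,14,0,0,-1],
    [0,0,0,14,0,0,-1],
    [0,0,0,14,0,0,-1],
    [0,0,0,14,0,0,-1],
    [0,0,0,14,0,0,-1],
    [0,0,0,14,0,0,-1],
    [0,0,0,8,0,0,-1],
    [0,0,0,0,0,0,-1]
  ]
}}

```text
t: 49.35
tcp_pos: [432.1, 140.4, 38.7]
eef_rot: [[-0.109, 0.994, 0.0], [0.994, 0.109, -0.002], [-0.002, 0.0, -1.0]]
ft_force: [1.4, 0.2, 2.5]
gripper_width: 15.6
finger_force: 40.0
```

Emit:
{"op": "play_rows", "data": {
  "moves": [
    [0,0,0,8,0,0,-1],
    [0,0,0,14,0,0,-1],
    [0,0,0,14,0,0,-1],
    [0,0,0,14,0,0,-1],
    [0,0,0,14,0,0,-1],
    [0,0,0,14,0,0,-1],
    [0,0,0,8,0,0,-1],
    [0,0,0,4,0,0,-1],
    [0,0,0,2,0,0,-1],
    [0,0,0,2,0,0,-1],
    [0,0,0,1,0,0,-1],
    [0,0,0,0,0,0,-1]
  ]
}}

```text
t: 50.55
tcp_pos: [422.0, 232.9, 38.7]
eef_rot: [[-0.108, 0.994, -0.0], [0.994, 0.108, -0.005], [-0.004, -0.001, -1.0]]
ft_force: [0.8, -8.5, 6.7]
gripper_width: 15.9
finger_force: 40.0
```

Emit:
{"op": "play_rows", "data": {
  "moves": [
    [0,0,0,1,0,0,-1],
    [0,0,0,1,0,0,-1],
    [0,0,0,1,0,0,-1],
    [0,0,0,1,0,0,-1],
    [0,0,0,1,0,0,-1],
    [0,0,0,0,0,0,-1]
  ]
}}

```text
t: 51.15
tcp_pos: [421.9, 234.8, 38.9]
eef_rot: [[-0.11, 0.994, -0.0], [0.994, 0.11, -0.012], [-0.012, -0.002, -1.0]]
ft_force: [1.4, -23.0, 10.4]
gripper_width: 15.9
finger_force: 40.0
```

Emit:
{"op": "play_rows", "data": {
  "moves": [
    [0,0,0,-3,0,0,-1],
    [0,0,0,0,0,0,0.2],
    [0,0,0,0,0,0,0.2],
    [0,0,0,0,0,0,0.2],
    [0,0,0,0,0,0,0.2],
    [0,0,0,0,0,0,0.2],
    [0,0,0,0,0,0,0.2],
    [0,0,0,0,0,0,0.2],
    [0,0,0,0,0,-30,0.2],
    [0,0,0,0,0,-45,0.2],
    [0,0,0,0,0,-45,0.2],
    [0,0,0,0,0,-45,0.2]
  ]
}}

```text
t: 52.35
tcp_pos: [420.8, 236.8, 204.8]
eef_rot: [[-0.108, 0.994, -0.0], [0.994, 0.108, -0.001], [-0.001, -0.001, -1.0]]
ft_force: [1.2, 0.5, 0.4]
gripper_width: 56.5
finger_force: 0.0
```

Emit:
{"op": "play_rows", "data": {
  "moves": [
    [0,0,0,-40,0,-10,0.2],
    [0,0,0,-40,0,-10,0.2],
    [0,0,0,-40,0,-10,0.2],
    [0,0,0,-40,0,-10,0.2],
    [0,0,0,0,0,0,0.2],
    [0,0,0,0,0,0,0.2],
    [0,0,0,0,0,0,0.2]
  ]
}}

```text
t: 53.05
tcp_pos: [438.1, 78.6, 242.8]
eef_rot: [[-0.109, 0.994, -0.001], [0.994, 0.109, -0.0], [-0.0, -0.001, -1.0]]
ft_force: [-0.4, -1.1, 0.2]
gripper_width: 56.3
finger_force: 0.0
```

```bash
python3 - <<'E'
from rings import *
rings("w16");t=get_image("top");im=cv2.imread("pics/w16.png")
a=cv2.resize(im[0:384,100:420],(500,600),interpolation=cv2.INTER_CUBIC)
b=cv2.resize(t[130:280,150:300],(300,300),interpolation=cv2.INTER_CUBIC)
cv2.imwrite("pics/fin.png",np.hstack([a,np.vstack([b,np.zeros((300,300,3),np.uint8)])]))
E
```

```text
orange [ 477    0   35   72 1621] [[674.735 257.593  45.   ]]
orange [ 231   76   50   52 1431] [[429.768 164.501  45.   ]]
orange [ 234  205   45   44 1071] [[445.49   25.162  45.   ]]
orange [423 218  45  24 777] [[667.362  46.008  45.   ]]
orange [113 305  28  71 937] [[ 296.664 -148.332   45.   ]]
orange [370 305  27  71 947] [[ 625.475 -111.992   45.   ]]
red [262 358  37  26 844] [[481.557 -87.758 144.   ]]
```

View pics/fin.png

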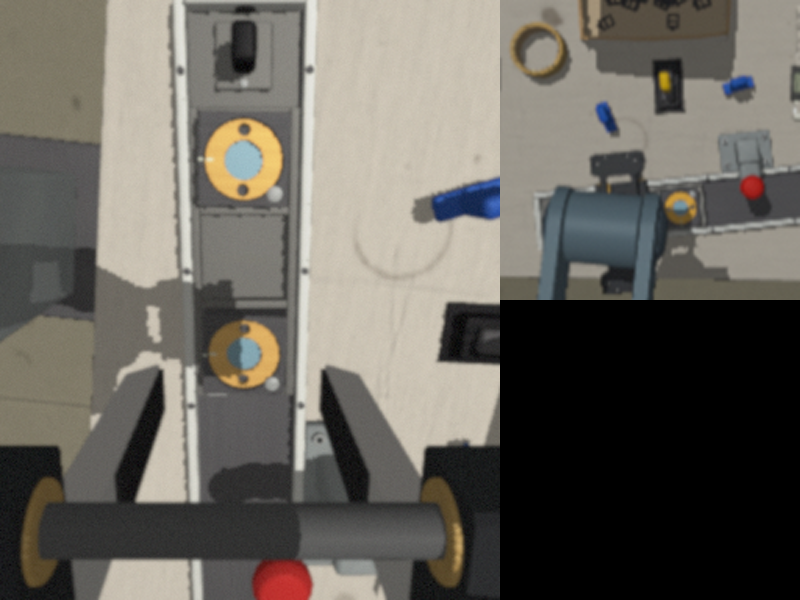

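The sled is against the stop (top end, about (245,10)), both ring lines meet their block lines at (205,160) and (208,355), and the spanner stands in its stand. Handing in.

```bash
python3 -c "
from station import *
print(close_job())"
```

```text
the job is handed in; nothing more can be done
None
```

I handed the job in at about 53 s of arm time: both rings are home with their lines met, both lock pins were pressed to a hard stop at flush depth, the spanner stands in its stand and the sled is against the end stop; `close_job()` gave no verdict.

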